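Fasten the filament-guide bracket to its rail with the wing screw

TASK

Slide the filament-guide bracket gently along its rail up against the end stop, so that its hole lines up with the hole beneath, then take the wing-headed thumbscrew from the rack and push it down through both holes until its head sits flush on the bracket; let go of it. Do not force anything, and leave the other two screws standing in the rack.

Things in the scene. Friction and masses are not known exactly. Their poses are not given: they have to be found in the camera images.
- rail: Aluminium U-shaped rail, 200 x 60 mm, fixed to the bench. Origin: centre of its underside on the bench; x along the rail towards the end stop, y across, z up. Channel floor 40 mm above the bench, 41.5 mm wide, between walls 9 mm thick whose tops are 52 mm above the bench. A stiff white adjustable stop sits in its +x end.
- stop_nominal (a point): Nominal centre of the stop's vertical 10 mm through hole, at floor level (rail x +40, y 0, z 40 mm). The stop is one stiff piece: an 8 mm floor plate with this hole and a block 18 mm long, top 56 mm above the bench, its black rubber face 25 mm beyond the hole in +x. It has been set anywhere up to 18 mm nearer or further along x than this point; how much is not measured.
- grip_nominal (a point): 10 mm below floor level under stop_nominal: here (at the true hole) two sprung rollers under the plate, 6 mm apart, begin to grip a screw's shank. From about 18 mm below the bracket's upper surface on they resist the screw with some 3 to 15 N until its head is down, and then hold it.
- bracket: White printed bracket, 100 to 200 g, loose, flat in the channel, 20 to 90 mm short of the stop. Foot 90 x 40 x 8 mm (x, y, z) with a vertical 10 mm through hole at x +20, y 0. Origin: centre of the foot's underside; x points to the nose (x +45), which goes against the stop: the holes then line up. More than 30 N between it and rail, stop or screw breaks it.
- bracket_hole (a point): Centre of the bracket's hole at the foot's upper surface (8 mm above the underside, 25 mm behind the nose).
- bracket_push (a point): Centre of the rear face of the bracket's upright, at bracket x -45, z +30 mm: push here towards the stop, slowly (20 mm/s), or pinch the upright. The upright is 12 mm thick (x -45 to -33), 36 mm wide, to 70 mm above the underside, round at the top; a gusset in front of it reaches to x -19, 28 mm above the underside.
- rack: Grey screw rack, block 46 x 160 x 50 mm, fixed to the bench. Origin: centre of its underside, z up. Three vertical 11 mm holes at y = -50, 0, +50 mm, each holding one screw that hangs by its head; which is where varies.
- wing_screw: The thumbscrew to use, 40 g: black head with a round collar 18 mm across, 5 mm high, on it a flat wing 9 mm thick (its x), 28 mm wide (its y), from 5 to 26 mm above the head's underside; smooth steel shank 8 mm across, 34 mm long, the last 3 mm a blunt cone, 6 mm at the tip. Origin: on the axis at the head's underside; z up, out of the head. It is pushed in, not turned, at any yaw.
- knob_screw: Another screw in the rack, with a plain round knob head 24 mm in diameter, 14 mm high. Leave it. Origin: on the axis at the head's underside, z up.
- hex_screw: Another screw in the rack, with a low steel hexagon head about 17 mm across the flats, 9 mm high. Leave it. Origin: on the axis at the head's underside, z up.
Mind the look-alikes: they are no part of the job. Leave any orange or yellow look-alike of the wing_screw alone.

How it is judged:
By the outcome, as a careful person would: the job done as asked, in the order asked, and still so for the second after the job is handed in, with the robot touching nothing.
It also fails if it takes over 64 s, if anything falls off the work surface, if the arm or the gripper's body presses on something with over 40 N, if the wrist force passes 120 N, or if a joint passes its speed limit or range.

ROBOT

A 7-joint arm with a two-finger parallel gripper is mounted at the origin on the work surface. World frame = base frame: x ahead of the robot, y to its left, z up, the work surface at z = 0. Lengths are in mm, angles in rad, forces in N, time in s.
With the tool pointing down it reaches from about 400 to 875 mm from the base axis. Payload 4.4 kg.
Tool frame: the origin (TCP) lies at the very end of the fingers, on their centre line; the grasp point (between the pads) lies 19 mm behind it; z points along the fingers, x is the direction in which the jaws open and shut, and the axes are right-handed (so a half turn about z gives the same grasp; the last joint's range is limited). The gripper opens to 85 mm and grips with 20 to 120 N. Pads are 22 mm wide; open, the fingers measure 114 mm over their backs; the gripper's body (76 mm by 85 mm) begins 54 mm behind the grasp point. The pads swing forward as they close: fully open they stand 13 mm farther back than shut.
Start: joints at [-1.171, 0.628, 0.038, 1.517, -0.027, 0.996, -0.02], TCP at [291.919, 580.776, 231.313] pointing down, gripper open.
Joint ranges: [-3.06, 3.06], [-0.37, 2.12], [-1.25, 1.32], [0.18, 2.47], [-1.1, 4.24], [0.23, 1.98], [-2.94, 2.94]. Speed limits (rad/s): [2.57, 2.57, 3.14, 3.14, 3.14, 3.14, 3.14].

INTERFACE

Orientations are given as [roll, pitch, yaw] about the fixed x, y, z axes, in that order (R = Rz(yaw) Ry(pitch) Rx(roll)).
In Python, from cell import ctrl gives the robot as it stands.
- The arm moves only by the shell command python3 -m creep 'ROWS'. ROWS is text: rows parted by semicolons, each of 7 numbers parted by spaces: the shift along the tool's x, y, z in units of 40 mm (1.0 is 40 mm), then the turn, a rotation vector about the tool's x, y, z in degrees, then the closure, from 0 (fully open) to 1 (shut). In form: x y z rx ry rz grip; .... A call has 1 to 10 rows; each row is the pose to reach, as a shift and turn from the pose commanded when the call began, along the tool's axes at that moment; what a row does not reach only later rows make up. A row lasts 1/12 s, in which the tool goes at most 41.7 mm and 7.16 degrees, less where a joint would pass 70% of its speed; a pose out of reach is approached as far as the arm can. A call with a gripper value outside its range is refused whole. The fingers move at their own pace and stop on an object; the grip force is fixed at half the most. Time passes only in rows, so rows that repeat a pose let the fingers close. It gives the time, the measured TCP pose, the force and the opening at its end, in the units of the state.
- ctrl.read_state(): the state, without advancing time (a new reading comes with each control period).
- ctrl.get_image(name): name is "scene" or "top" or "wrist"; returns a dict with "img" (400x640x3 uint8, red, green, blue), "vfov" (degrees; the focal length in pixels is half the picture's height over the tangent of half this angle, whatever the lens; pixels are square), "cx", "cy" (the principal point, pixels), "distortion" ([k1, k2, p1, p2, k3] as OpenCV has them; the pictures are not rectified), "T" (4x4, takes a point from camera to world coordinates); the wrist camera has in their place "tool_from_camera" (4x4, takes a point from camera to tool coordinates, whose origin is the TCP and whose axes are the tool frame's). Camera axes: x right, y up, looking along -z (the intrinsics and any distortion apply to the point x, -y, -z); pixel columns grow to the right and rows downward; lengths in mm; the calibration is good to about 2 mm. A picture is of the moment at which its call begins: read the wrist's pose just before it. There is no depth.
- ctrl.finish_job(): hands the job in, once; it reports no verdict.
Trained networks look in the newest picture that a camera, given by its name, has taken for a name from the list of things; names that differ only in an ending like _2 or _b are one class to them, and where a whole thing is asked for, a point or a joint stands for the part that bears it (a point fixed in the world has none). Each returns a list of dicts, best first, with "score" (0 to 1); they miss things now and then, are a little off and sometimes report something else, mostly with a low value. They report only what shows in the picture. A call takes as long as a camera call. They do not tell look-alikes from the thing itself.
- ctrl.boxes_of(camera, thing): "rect" ([left, top, right, bottom] in pixels, round what is visible of it).
- ctrl.cut_out(camera, thing): "pixels" (400x640 bool, what is visible of it) and "rect" ([left, top, right, bottom] in pixels, round what is visible of it).
The state is a dict: "clock": time; "qpos": joint angles; "qd": joint speeds; "tau": joint torques, N m; "eef_pos": TCP position; "tool_rot": TCP orientation; "force": force on the tool from outside, world axes, zero at the start; "torque": the same for the moment, N m; "width": finger opening in mm.
Only numpy, scipy, OpenCV 4.12 (cv2) and the standard library are available. Lean on these libraries where they do the work, as an engineer would, in place of code of your own. Each camera call takes 0.05 s, during which the arm holds its last target.

## Working session

There is one attempt and no reset: what is moved stays moved. The work goes in short steps, Python scripts to look and compute and a shell command to move; the robot and the scene stay as the last step left them, time stands still between calls to the robot, and variables do not carry over. Pictures are saved under pics/ and viewed, and the job is handed in when it is done.

```bash
ls; mkdir -p pics; python3 - <<'E'
from cell import ctrl
import cv2
print(ctrl.read_state())
for n in ["scene","top","wrist"]:
    d=ctrl.get_image(n); cv2.imwrite(f"pics/a_{n}.png",d["img"][:,:,::-1])
    print(n,{k:v for k,v in d.items() if k!="img"})
    for t in ["rail","bracket","rack","wing_screw","knob_screw","hex_screw"]:
        print(t,[(round(b["score"],2),[round(float(x)) for x in b["rect"]]) for b in ctrl.boxes_of(n,t)])
E
```

```text
pics
{'clock': 0.0, 'qpos': array([-1.1707976 ,  0.6293683 ,  0.03841576,  1.51835937, -0.02700361,
        0.99629177, -0.02001487]), 'qd': array([ 0.00100876, -0.00056447,  0.00101099, -0.00050814,  0.00161573,
        0.00041802, -0.00037178]), 'tau': array([-1.17188851e-03, -5.63393998e+01,  1.22591615e+00, -1.93449175e+01,
        1.09721749e-02,  1.05931095e-02,  9.61300884e-06]), 'eef_pos': array([291.61925524, 580.21661139, 230.37699651]), 'tool_rot': array([3.14158485e+00, 1.90965197e-03, 1.10500214e+00]), 'force': array([-0.75708287,  0.21500361, -0.1746426 ]), 'torque': array([-0.0167587 ,  0.03375689, -0.02051137]), 'width': 85.48761849115289}
scene {'vfov': 47.434652766279925, 'cx': 318.4026467396843, 'cy': 207.7087271136928, 'distortion': array([-0.08042591,  0.        ,  0.        ,  0.        ,  0.        ]), 'T': array([[-6.75428660e-01, -4.28762913e-01,  5.99965406e-01,
         1.04718056e+03],
       [ 7.37123658e-01, -3.69285675e-01,  5.65930034e-01,
         3.85528223e+02],
       [-2.10911798e-02,  8.24494059e-01,  5.65477416e-01,
         5.31136658e+02],
   
[... 1200 characters left out ...]
 190, 474, 196]), (0.25, [208, 186, 246, 240])]
wrist {'vfov': 70.72002883455403, 'cx': 317.7964513338995, 'cy': 199.46954688225645, 'distortion': array([-0.0507639,  0.       ,  0.       ,  0.       ,  0.       ]), 'tool_from_camera': array([[ 9.99999009e-01, -1.30001452e-03, -5.40645428e-04,
         1.38157045e-01],
       [-1.40511914e-03, -9.45831961e-01, -3.24653550e-01,
        -8.44257903e+01],
       [-8.93053951e-05,  3.24653988e-01, -9.45832850e-01,
        -1.42927738e+02],
       [ 0.00000000e+00,  0.00000000e+00,  0.00000000e+00,
         1.00000000e+00]])}
rail [(0.84, [149, 367, 191, 399])]
bracket [(0.5, [147, 394, 158, 400])]
rack []
wing_screw []
knob_screw []
hex_screw []
```

View pics/a_scene.png

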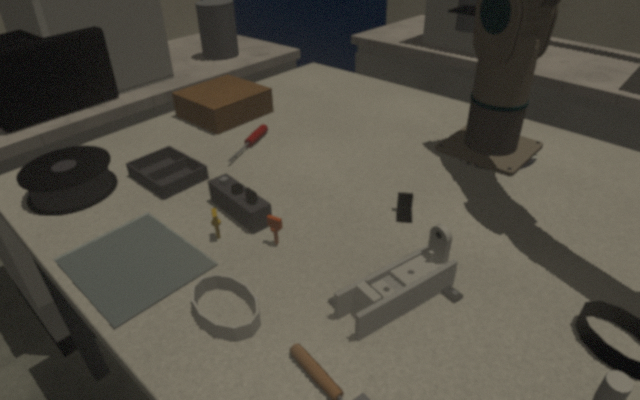

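View pics/a_top.png

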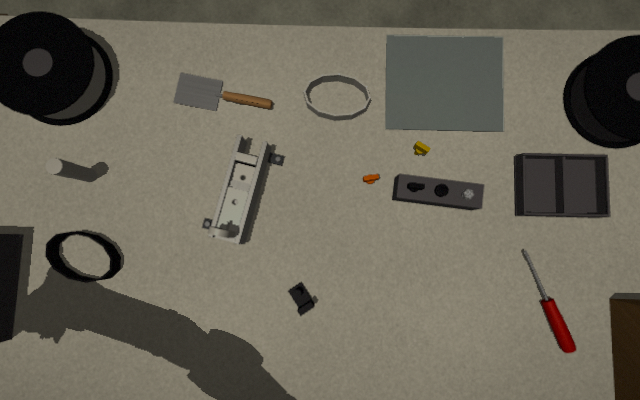

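View pics/a_wrist.png

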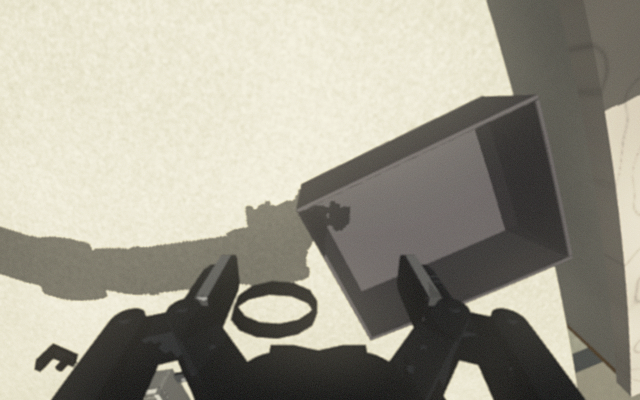

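The top view shows the rail at (201-285, 135-245), with the bracket upright at its lower-left end, and the rack at (395-484, 174-208). There's an orange look-alike at (371,178) and a yellow one at (421,148), both off the rack. I'll zoom in next.

```bash
cat > h.py <<'E'
import numpy as np, cv2
from cell import ctrl
from scipy.spatial.transform import Rotation as R
def cam(d,st=None):
    h=d["img"].shape[0]; f=h/2/np.tan(np.radians(d["vfov"]/2))
    K=np.array([[f,0,d["cx"]],[0,f,d["cy"]],[0,0,1]])
    if "T" in d: T=d["T"]
    else:
        W=np.eye(4); W[:3,:3]=R.from_euler("xyz",st["tool_rot"]).as_matrix(); W[:3,3]=st["eef_pos"]; T=W@d["tool_from_camera"]
    return K,np.array(d["distortion"]),T
def onplane(c,px,z):
    K,D,T=c; p=cv2.undistortPoints(np.array(px,float).reshape(-1,1,2),K,D).reshape(-1,2)
    r=np.c_[p[:,0],-p[:,1],-np.ones(len(p))]@T[:3,:3].T
    return T[:3,3]+r*((z-T[2,3])/r[:,2])[:,None]
def proj(c,P):
    K,D,T=c; q=(np.array(P,float).reshape(-1,3)-T[:3,3])@T[:3,:3]
    q=q*[1,-1,-1]
    return cv2.projectPoints(q,np.zeros(3),np.zeros(3),K,D)[0].reshape(-1,2)
def crop(img,l,t,r,b,s,name):
    cv2.imwrite(name,cv2.resize(img[t:b,l:r,::-1],None,fx=s,fy=s,interpolation=cv2.INTER_CUBIC))
def toolrel(st,P):
    M=R.from_euler("xyz",st["tool_rot"]).as_matrix(); return M.T@(np.array(P)-st["eef_pos"])/40
E
python3 - <<'E'
from h import *
d=ctrl.get_image("top"); crop(d["img"],190,125,300,255,4.5,"pics/b1.png"); crop(d["img"],350,130,500,220,5,"pics/b2.png")
e=ctrl.get_image("scene"); crop(e["img"],200,165,290,250,6,"pics/b3.png");crop(e["img"],320,215,470,340,5,"pics/b4.png")
E
```

```text
(no output)
```

View pics/b1.png

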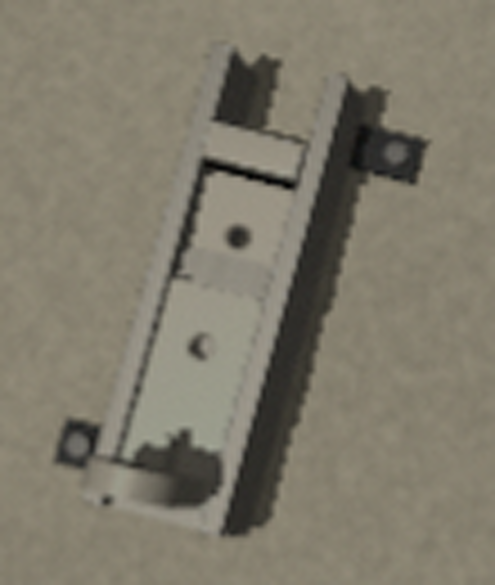

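View pics/b2.png

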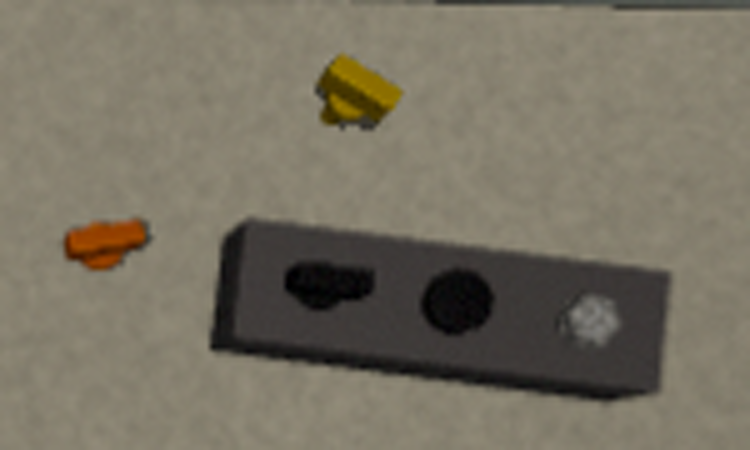

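View pics/b3.png

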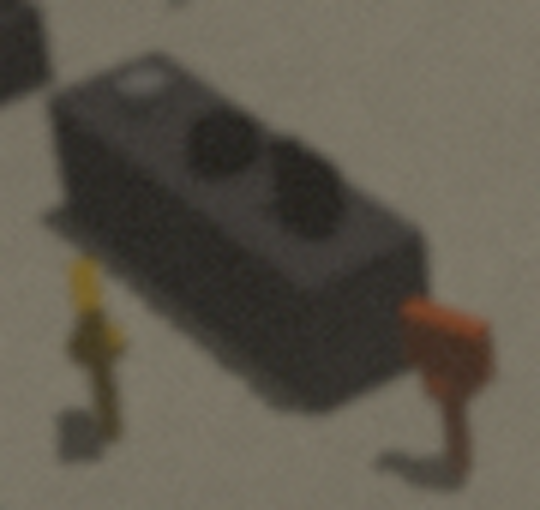

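View pics/b4.png

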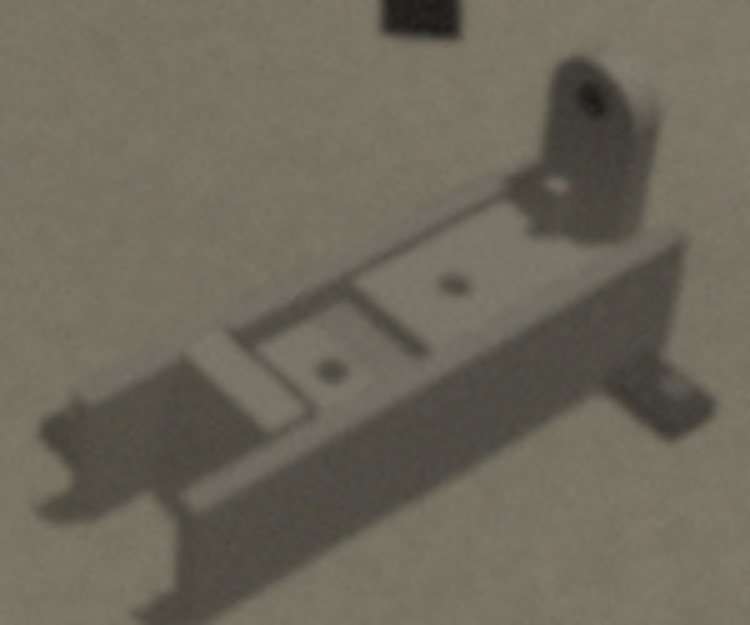

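What could be taken for the wing_screw, in top-view pixels:
- Black winged head in the rack, (416,187)
- Orange look-alike standing on the bench, (371,178)
- Yellow look-alike, (421,148)
- Black knob, (441,190)
- Hex head, (468,193)

I choose the black one at (416,187). The close crop confirms a black flat wing on a collar, hanging in the rack. Next I'll work out positions.

```bash
python3 - <<'E'
from h import *
d=ctrl.get_image("top"); c=cam(d)
b1=lambda x,y:(190+(x+.5)/4.5-.5,125+(y+.5)/4.5-.5)
b2=lambda x,y:(350+(x+.5)/5-.5,130+(y+.5)/5-.5)
g=lambda px,z:onplane(c,px,z).round(1)
print("stophole",g([b1(238,236)],40)); print("brhole",g([b1(203,345)],48))
w=g([b1(225,45),b1(100,490),b1(345,75),b1(225,530)],52);print("walls",w)
print("yaws", [np.degrees(np.arctan2(*(a-b)[[1,0]])) for a,b in((w[0],w[1]),(w[2],w[3]))])
print("stop face edge",g([b1(206,163),b1(295,187)],56)); print("nose",g([b1(178,278),b1(262,300)],48))
print("upright top-rear?",g([b1(105,498)],90), g([b1(150,470)],110))
print("wing",g([b2(290,278),b2(373,284),b2(329,283)],76),"rack",g([b2(250,222),b2(670,272)],50))
print("knob",g([b2(457,300)],64),"hex",g([b2(594,320)],59))
e=ctrl.get_image("scene"); ce=cam(e)
b4=lambda x,y:(320+(x+.5)/5-.5,215+(y+.5)/5-.5)
b3=lambda x,y:(200+(x+.5)/6-.5,165+(y+.5)/6-.5)
print("scene stophole",onplane(ce,[b4(333,371)],40).round(1),"br",onplane(ce,[b4(455,286)],48).round(1))
print("scene wing top",onplane(ce,[b3(305,172)],76).round(1))
E
```

```text
stophole [[615.1 118.5  40. ]]
brhole [[567.5 129.2  48. ]]
walls [[694.5 124.7  52. ]
 [506.  167.7  52. ]
 [682.9  73.6  52. ]
 [490.8 115.5  52. ]]
yaws [np.float64(-12.850239285199535), np.float64(-12.30439222160873)]
stop face edge [[643.  129.4  56. ]
 [633.8  91.9  56. ]]
nose [[595.4 141.   48. ]
 [587.  105.4  48. ]]
upright top-rear? [[502.9 153.8  90. ]] [[513.8 131.2 110. ]]
wing [[ 601.9 -189.8   76. ]
 [ 600.4 -219.8   76. ]
 [ 600.4 -203.9   76. ]] rack [[ 626.6 -180.2   50. ]
 [ 611.3 -337.3   50. ]]
knob [[ 596.9 -253.6   64. ]] hex [[ 591.4 -305.5   59. ]]
scene stophole [[619.  118.3  40. ]] br [[570.8 129.6  48. ]]
scene wing top [[ 612.  -198.6   76. ]]
```

```bash
python3 - <<'E'
from h import *
st=ctrl.read_state(); print(toolrel(st,(480.2,149.3,150)),st["clock"])
E
```

```text
[-7.52347573  9.05035311  2.03213465] 1.25
```

```bash
python3 -m creep '-0.5 0.6 0.1 0 0 -3 1; -1.2 1.5 0.3 0 0 -7 1; -2 2.4 0.5 0 0 -10 1; -2.8 3.3 0.7 0 0 -14 1; -3.5 4.2 0.9 0 0 -14 1; -4.3 5.1 1.1 0 0 -14 1; -5 6 1.3 0 0 -14 1; -5.8 6.9 1.5 0 0 -14 1; -6.5 7.8 1.7 0 0 -14 1; -7 8.4 1.8 0 0 -14 1'
python3 - <<'E'
from h import *
st=ctrl.read_state(); print(st["clock"],st["tool_rot"],toolrel(st,(480.2,149.3,150)),toolrel(st,(480.2,149.3,64)))
E
```

```text
clock: 2.08
eef_pos: [452.2, 211.3, 164.9]
tool_rot: [3.141, -0.0, 1.35]
force: [0.3, 0.9, -0.4]
width: 0.4
2.0833 [ 3.14109296e+00 -4.60205931e-04  1.34968051e+00] [-1.35887057  1.02260669  0.37166618] [-1.35986001  1.02153236  2.52166569]
```

```bash
python3 -m creep '0 0 0 0 0 0 1; 0 0 0 0 0 0 1; 0 0 0 0 0 0 1'
python3 - <<'E'
from h import *
st=ctrl.read_state(); print(st["clock"],st["tool_rot"],toolrel(st,(480.2,149.3,150)),toolrel(st,(480.2,149.3,64)))
E
```

```text
clock: 2.33
eef_pos: [451.7, 213.6, 165.1]
tool_rot: [-3.142, -0.001, 1.349]
force: [0.6, 1.1, 0.2]
width: -0.3
2.3333 [-3.14156727e+00 -9.80757945e-04  1.34889107e+00] [-1.41093238  1.04812722  0.37604278] [-1.41304101  1.04818179  2.52604174]
```

```bash
python3 -m creep '-0.7 0.5 0.2 0 0 0 1; -1.41 1.05 0.38 0 0 0 1; -1.41 1.05 1 0 0 0 1; -1.41 1.05 1.6 0 0 0 1; -1.41 1.05 2.2 -2 0 0 1; -1.41 1.05 2.52 -4 0 0 1;-1.41 1.05 2.52 -4 0 0 1;-1.41 1.05 2.52 -4 0 0 1'
python3 - <<'E'
from h import *
d=ctrl.get_image("scene");st=ctrl.read_state(); crop(d["img"],320,150,480,340,4,"pics/c1.png")
d=ctrl.get_image("wrist"); crop(d["img"],0,0,640,400,1.2,"pics/c2.png")
print(st["tool_rot"],toolrel(st,(480.2,149.3,64)),toolrel(st,(505.6,143.6,64)),st["force"])
E
```

```text
clock: 3.0
eef_pos: [479.1, 151.0, 63.9]
tool_rot: [3.074, 0.0, 1.354]
force: [0.8, -0.7, 0.5]
width: -0.1
[ 3.07175257e+00 -1.05785761e-03  1.35237105e+00] [-0.03711339  0.0011914   0.01749978] [-0.03862778  0.65039602  0.06291254] [-0.74022549 -0.60502097  0.81469249]
```

View pics/c1.png

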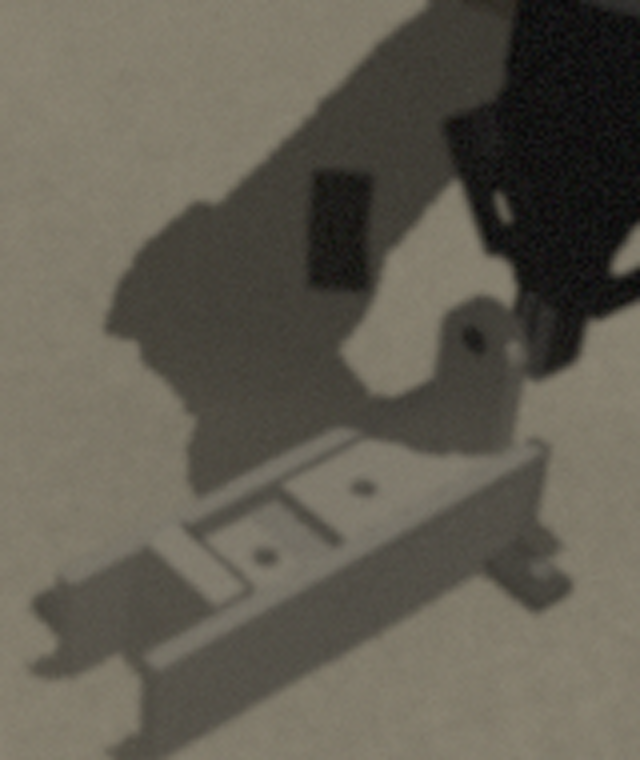

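View pics/c2.png

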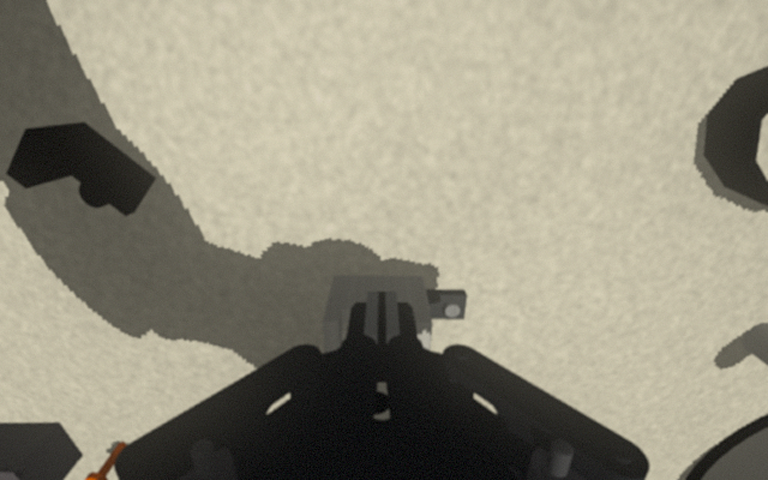

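```bash
python3 -m creep '-0.03 0.08 0.006 0 0 0 1; -0.03 0.16 0.011 0 0 0 1; -0.03 0.24 0.017 0 0 0 1; -0.03 0.28 0.02 0 0 0 1; -0.03 0.32 0.022 0 0 0 1; -0.03 0.36 0.025 0 0 0 1; -0.03 0.40 0.028 0 0 0 1; -0.03 0.44 0.031 0 0 0 1; -0.03 0.48 0.034 0 0 0 1; -0.03 0.52 0.036 0 0 0 1'
python3 -m creep '0 0.04 0.003 0 0 0 1; 0 0.08 0.006 0 0 0 1; 0 0.12 0.008 0 0 0 1; 0 0.16 0.011 0 0 0 1; 0 0.20 0.014 0 0 0 1; 0 0.24 0.017 0 0 0 1; 0 0.28 0.02 0 0 0 1; 0 0.32 0.022 0 0 0 1; 0 0.36 0.025 0 0 0 1; 0 0.40 0.028 0 0 0 1'
python3 - <<'E'
from h import *
d=ctrl.get_image("scene");st=ctrl.read_state(); crop(d["img"],320,150,480,340,4,"pics/d1.png")
d=ctrl.get_image("top"); crop(d["img"],190,125,300,255,4.5,"pics/d2.png")
print(st["tool_rot"],st["eef_pos"],st["force"])
E
```

```text
clock: 3.93
eef_pos: [500.0, 143.0, 64.0]
tool_rot: [3.073, 0.0, 1.35]
force: [-0.3, 0.2, 0.6]
width: 0.2
clock: 4.77
eef_pos: [516.1, 139.4, 64.2]
tool_rot: [3.072, -0.0, 1.349]
force: [-0.1, 0.1, -0.5]
width: 0.1
[ 3.07129001e+00 -1.91446364e-04  1.34909835e+00] [516.48278265 139.36639832  64.18250661] [-0.38258494  0.01518203 -0.1907038 ]
```

View pics/d1.png

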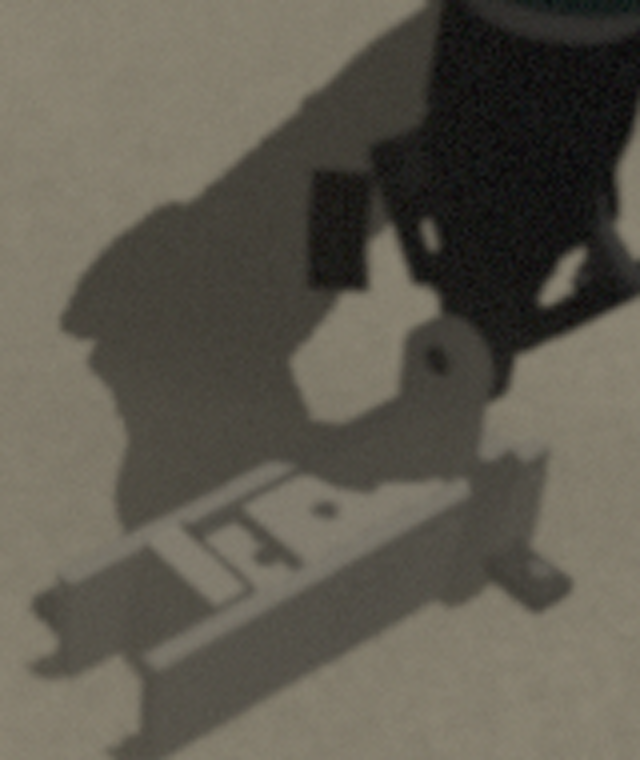

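View pics/d2.png

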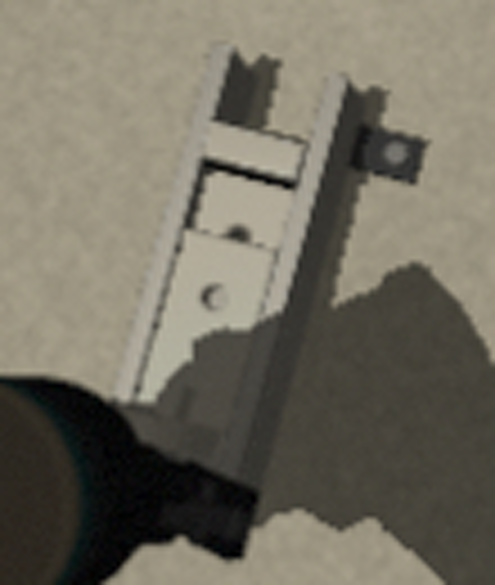

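```bash
python3 - <<'E'
from h import *
d=ctrl.get_image("top"); c=cam(d)
b1=lambda x,y:(190+(x+.5)/4.5-.5,125+(y+.5)/4.5-.5)
print(onplane(c,[b1(215,296)],48).round(1), onplane(c,[b1(195,231),b1(278,248)],48).round(1),onplane(c,[b1(207,171),b1(293,193)],48).round(1))
E
python3 -m creep '0 0.04 0.003 0 0 0 1; 0 0.08 0.006 0 0 0 1; 0 0.12 0.008 0 0 0 1; 0 0.16 0.011 0 0 0 1; 0 0.20 0.014 0 0 0 1; 0 0.24 0.017 0 0 0 1; 0 0.28 0.02 0 0 0 1; 0 0.32 0.022 0 0 0 1; 0 0.36 0.025 0 0 0 1; 0 0.40 0.028 0 0 0 1'
python3 - <<'E'
from h import *
d=ctrl.get_image("scene");st=ctrl.read_state(); crop(d["img"],320,180,440,340,5,"pics/e1.png")
d=ctrl.get_image("top"); crop(d["img"],220,140,280,200,9,"pics/e2.png")
print(st["tool_rot"],st["eef_pos"],st["force"])
E
```

```text
[[588.2 125.1  48. ]] [[615.5 134.8  48. ]
 [609.2  99.6  48. ]] [[641.2 130.9  48. ]
 [632.8  94.3  48. ]]
clock: 5.75
eef_pos: [531.7, 135.9, 64.1]
tool_rot: [3.072, -0.0, 1.349]
force: [-0.6, 0.1, 0.9]
width: -0.2
[ 3.07123338e+00 -1.85357881e-04  1.34902428e+00] [532.17046048 135.8197075   64.16767389] [ 0.39992307 -0.57502998 -0.49764648]
```

View pics/e2.png

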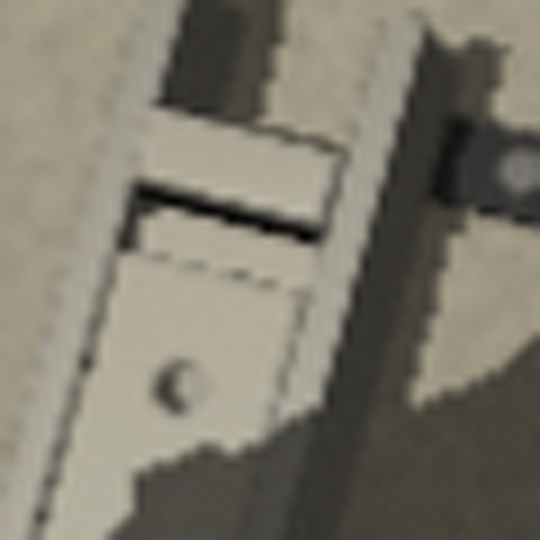

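View pics/e1.png

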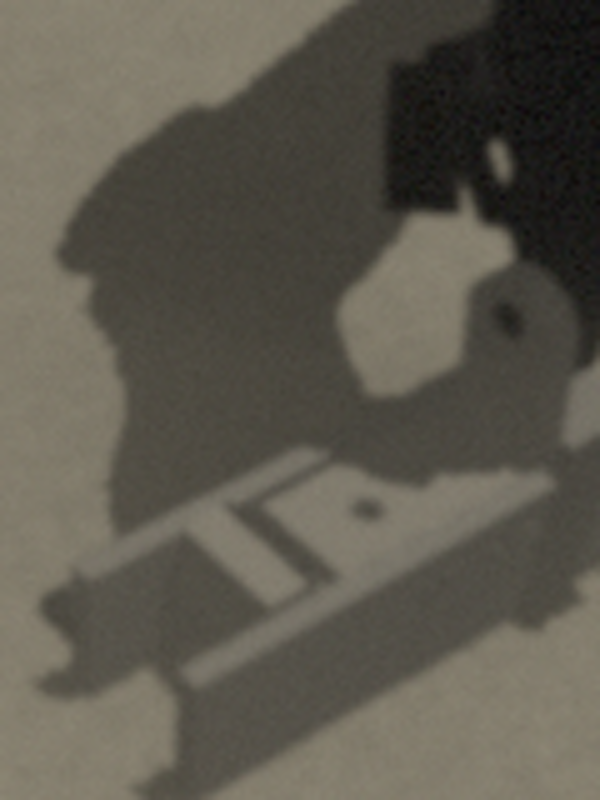

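```bash
python3 -m creep '0 0.04 0.003 0 0 0 1; 0 0.08 0.006 0 0 0 1; 0 0.11 0.008 0 0 0 1; 0 0.14 0.010 0 0 0 1; 0 0.16 0.011 0 0 0 1; 0 0.17 0.012 0 0 0 1; 0 0.18 0.013 0 0 0 1'
python3 -m creep '0 0.01 0.001 0 0 0 1; 0 0.02 0.001 0 0 0 1; 0 0.03 0.002 0 0 0 1;0 0.03 0.002 0 0 0 1'
python3 - <<'E'
from h import *
d=ctrl.get_image("top"); crop(d["img"],220,140,280,200,9,"pics/f2.png")
for i in range(3):
  st=ctrl.read_state();print(st["eef_pos"],st["force"])
E
```

```text
clock: 6.43
eef_pos: [538.6, 134.3, 64.1]
tool_rot: [3.072, 0.0, 1.349]
force: [-1.5, 0.8, 0.9]
width: -0.4
clock: 6.77
eef_pos: [539.9, 134.1, 64.1]
tool_rot: [3.072, -0.0, 1.349]
force: [-0.4, 0.2, 0.1]
width: 0.1
[539.89591245 134.10667054  64.12670207] [-0.26680893  0.47101538  0.47504277]
[539.89591245 134.10667054  64.12670207] [-0.26680893  0.47101538  0.47504277]
[539.89591245 134.10667054  64.12670207] [-0.26680893  0.47101538  0.47504277]
```

View pics/f2.png

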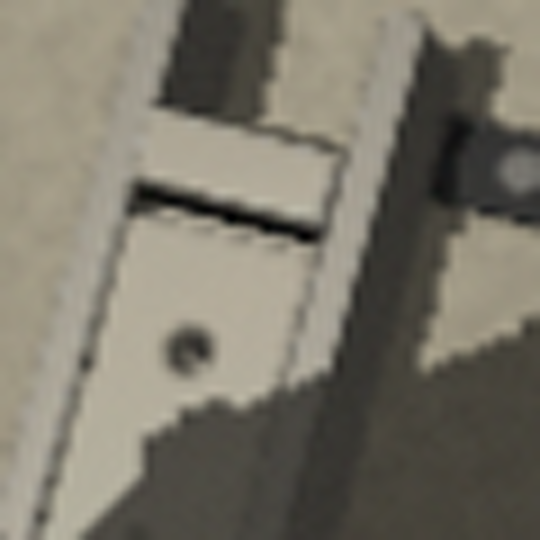

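```bash
for i in 1; do python3 -m creep '0 0.01 0.001 0 0 0 1; 0 0.02 0.001 0 0 0 1; 0 0.03 0.002 0 0 0 1;0 0.03 0.002 0 0 0 1'; done
python3 -m creep '0 0.01 0.001 0 0 0 1; 0 0.02 0.001 0 0 0 1;0 0.02 0.001 0 0 0 1'
```

```text
clock: 7.15
eef_pos: [541.1, 133.8, 64.1]
tool_rot: [3.072, -0.0, 1.349]
force: [0.2, -0.7, -0.2]
width: 0.2
clock: 7.4
eef_pos: [541.9, 133.7, 64.1]
tool_rot: [3.072, -0.0, 1.349]
force: [-0.9, -0.3, 0.2]
width: 0.3
```

```bash
python3 -m creep '0 0.01 0.001 0 0 0 1; 0 0.02 0.001 0 0 0 1;0 0.02 0.001 0 0 0 1'
python3 -m creep '0 0.01 0.001 0 0 0 1; 0 0.02 0.001 0 0 0 1;0 0.02 0.001 0 0 0 1'
python3 - <<'E'
from h import *
d=ctrl.get_image("top"); crop(d["img"],220,140,280,200,9,"pics/f3.png")
E
```

```text
clock: 7.65
eef_pos: [542.7, 133.5, 64.2]
tool_rot: [3.072, -0.0, 1.349]
force: [-0.8, 0.3, -0.4]
width: 0.1
clock: 7.9
eef_pos: [543.4, 133.3, 64.2]
tool_rot: [3.072, -0.0, 1.349]
force: [-0.4, -0.2, 0.2]
width: -0.2
```

View pics/f3.png

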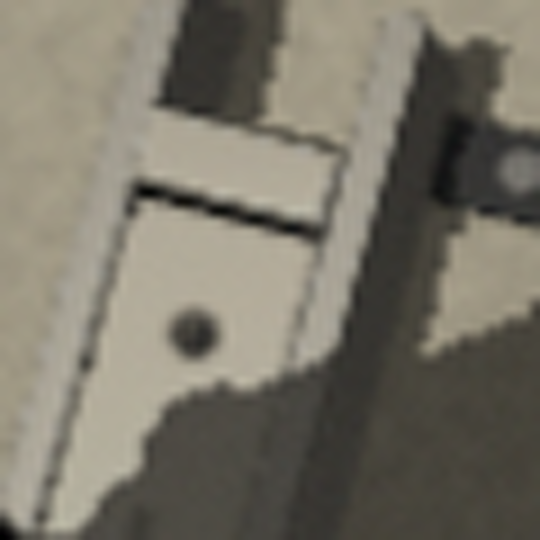

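```bash
python3 -m creep '0 0.01 0.001 0 0 0 1; 0 0.02 0.001 0 0 0 1;0 0.02 0.001 0 0 0 1'
python3 -m creep '0 0.01 0.001 0 0 0 1; 0 0.02 0.001 0 0 0 1;0 0.02 0.001 0 0 0 1'
```

```text
clock: 8.2
eef_pos: [543.9, 133.2, 64.1]
tool_rot: [3.072, 0.0, 1.349]
force: [-0.7, 0.7, 0.1]
width: -0.1
clock: 8.45
eef_pos: [544.0, 133.1, 64.1]
tool_rot: [3.073, 0.0, 1.35]
force: [-3.0, 1.8, 2.5]
width: 0.0
```

```bash
python3 -m creep '0 0.005 0 0 0 0 1;0 0.005 0 0 0 0 1'
python3 - <<'E'
from h import *
d=ctrl.get_image("top"); crop(d["img"],220,140,280,200,9,"pics/f4.png")
st=ctrl.read_state();print(st["eef_pos"],st["force"])
d=ctrl.get_image("scene");crop(d["img"],320,180,440,340,5,"pics/f5.png")
E
```

```text
clock: 8.62
eef_pos: [544.0, 133.1, 64.1]
tool_rot: [3.074, 0.0, 1.35]
force: [-4.4, 1.2, 2.9]
width: -0.0
[543.98213964 133.11417701  64.09932926] [-4.24167851  1.20819762  3.17459014]
```

View pics/f4.png

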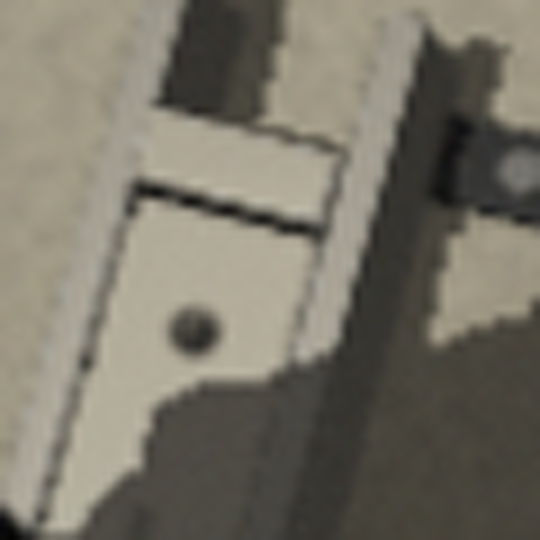

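View pics/f5.png

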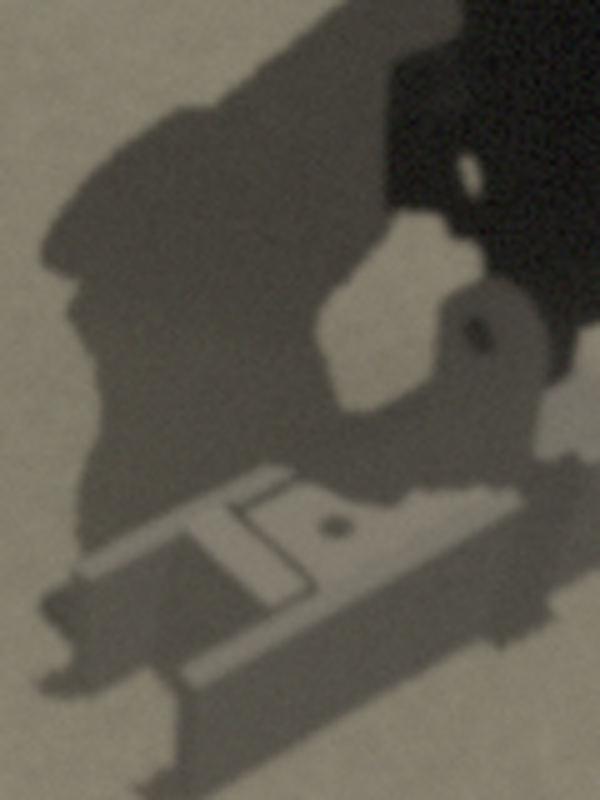

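Bracket seated: the hole at (194,329) in the crop is dark all through, the TCP stalled, and the force rose to about 4 N. I'll back off and look from above.

```bash
python3 -m creep '0 -0.05 -0.003 0 0 0 1; 0 -0.2 -0.014 0 0 0 1; 0 -0.4 -0.028 0 0 0 1; 0 -0.4 -0.6 2 0 0 1; 0 -0.45 -1.4 4 0 0 1; 0 -0.45 -2.2 4 0 0 1; 0 -0.45 -2.2 4 0 0 1;0 -0.45 -2.2 4 0 0 1'
python3 - <<'E'
from h import *
st=ctrl.read_state();print(st["tool_rot"],toolrel(st,(618.2,116.5,150)), st["force"])
E
```

```text
clock: 9.38
eef_pos: [522.8, 138.6, 152.5]
tool_rot: [3.137, -0.002, 1.349]
force: [-0.4, -0.9, -0.6]
width: -0.5
[ 3.13717727e+00 -2.28350653e-03  1.34904286e+00] [-0.01354009  2.4476244   0.07435175] [-0.44474277 -0.89869727 -0.5598326 ]
```

View now.

```bash
python3 -m creep '0 0.6 0 0 0 0 0.3; 0 1.4 0.03 0 0 0 0; 0 2.1 0.07 0 0 0 0; 0 2.44 0.07 0.3 0 0 0; 0 2.44 0.07 0.3 0 0 0; 0 2.44 0.07 0.3 0 0 0;0 2.44 0.07 0.3 0 0 0'
python3 - <<'E'
from h import *
st=ctrl.read_state();d=ctrl.get_image("wrist"); crop(d["img"],0,0,640,400,1.2,"pics/g1.png"); crop(d["img"],260,140,380,260,5,"pics/g2.png")
import pickle; pickle.dump((st,d),open("g.pkl","wb"))
print(st["eef_pos"],st["tool_rot"],st["qpos"][6])
E
```

```text
clock: 9.97
eef_pos: [614.7, 117.2, 146.6]
tool_rot: [-3.133, 0.001, 1.35]
force: [0.1, 0.3, -0.1]
width: 83.4
[614.69775661 117.21859067 146.64959002] [-3.13322958e+00  9.99248960e-04  1.35019891e+00] 1.0659234006035256
```

View pics/g1.png

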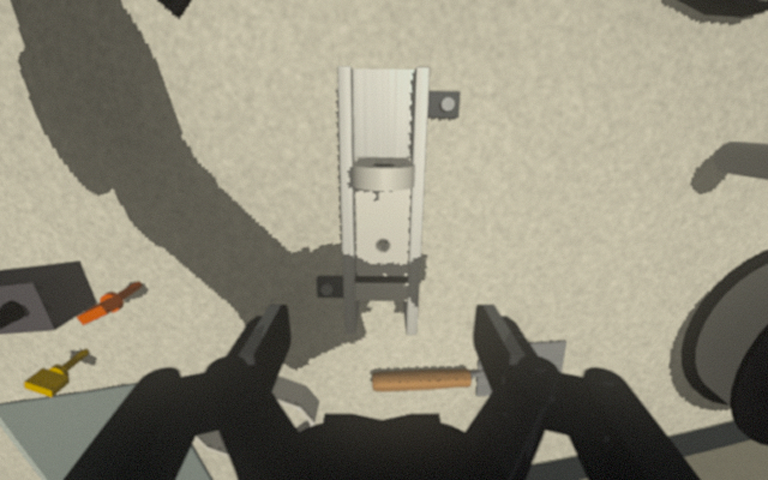

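View pics/g2.png

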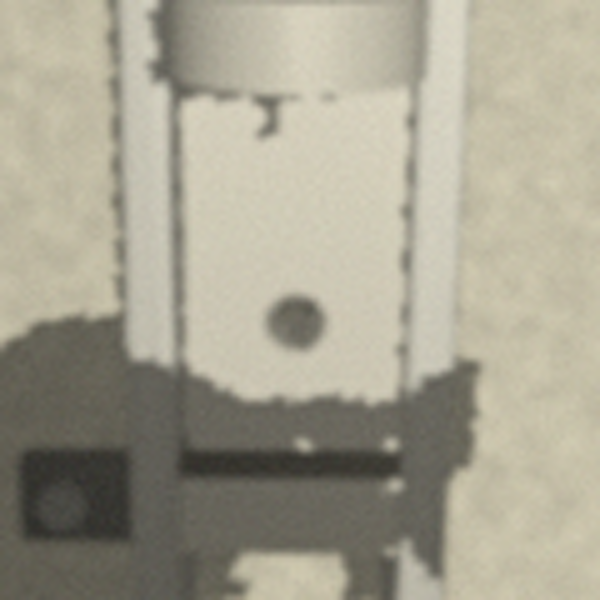

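```bash
python3 - <<'E'
from h import *
import pickle; st,d=pickle.load(open("g.pkl","rb")); c=cam(d,st)
p=(260+295.5/5-.5,140+322.5/5-.5); print(onplane(c,[p],48))
# refine: dark blob centroid
g=cv2.cvtColor(d["img"][140:260,260:380],cv2.COLOR_RGB2GRAY).astype(float)[52:76,46:72]
w=np.clip(g.max()*0.8-g,0,None); w[g>150]=0
yy,xx=np.mgrid[52:76,46:72]; print(260+(w*xx).sum()/w.sum(),140+(w*yy).sum()/w.sum(), p)
st=ctrl.read_state();print(toolrel(st,(601,-204,150)),toolrel(st,(601,-204,170)))
E
```

```text
[[616.96662599 117.82042089  48.        ]]
318.93783884838285 203.82052720134604 (318.6, 204.0)
[-7.91738371  1.41832265 -0.07861509] [-7.91773042  1.41440493 -0.57859962]
```

```bash
python3 -m creep '-0.4 0.1 -0.1 0 0 6 0; -1 0.2 -0.2 0 0 13 0; -1.7 0.3 -0.3 0 0 20 0; -2.4 0.4 -0.3 0 0 27 0; -3.2 0.55 -0.3 0 0 34 0; -4 0.7 -0.3 0 0 41 0; -4.8 0.85 -0.3 0 0 48 0; -5.5 1 -0.3 0 0 55 0; -6.1 1.1 -0.3 0 0 62 0; -6.5 1.2 -0.3 0 0 68 0'
python3 - <<'E'
from h import *
st=ctrl.read_state();print(toolrel(st,(601,-204,160)),np.degrees(st["tool_rot"][2]))
E
```

```text
clock: 10.85
eef_pos: [604.8, -150.1, 159.9]
tool_rot: [-3.141, 0.006, 0.154]
force: [-0.5, 0.1, -0.4]
width: 85.3
[-0.30158674  1.3180019  -0.00225826] 8.831075126181306
```

```bash
python3 -m creep '-0.2 0.6 0 0 0 6 0; -0.3 1.1 0 0 0 12 0; -0.3 1.25 0 0 0 12 0; -0.3 1.25 0 0 0 12 0;-0.3 1.25 0 0 0 12 0'
python3 - <<'E'
from h import *
st=ctrl.read_state();d=ctrl.get_image("wrist"); c=cam(d,st); crop(d["img"],0,0,640,400,1.2,"pics/i1.png"); crop(d["img"],240,130,400,270,5,"pics/i2.png")
import pickle; pickle.dump((st,d),open("i.pkl","wb"))
print(st["eef_pos"],np.degrees(st["tool_rot"]),proj(c,[601,-204,76]))
print([(round(b["score"],2),[round(float(x)) for x in b["rect"]]) for b in ctrl.boxes_of("wrist","wing_screw")])
E
```

```text
clock: 11.27
eef_pos: [602.7, -196.7, 159.5]
tool_rot: [-3.139, 0.005, -0.043]
force: [0.5, 0.6, 0.4]
width: 85.4
[ 602.7330991  -196.74987021  159.5305838 ] [-179.84288824    0.3133659    -2.4886625 ] [[317.24145608 214.73657381]]
[(0.87, [313, 194, 332, 235]), (0.57, [390, 201, 416, 236]), (0.56, [324, 103, 345, 135])]
```

View pics/i1.png

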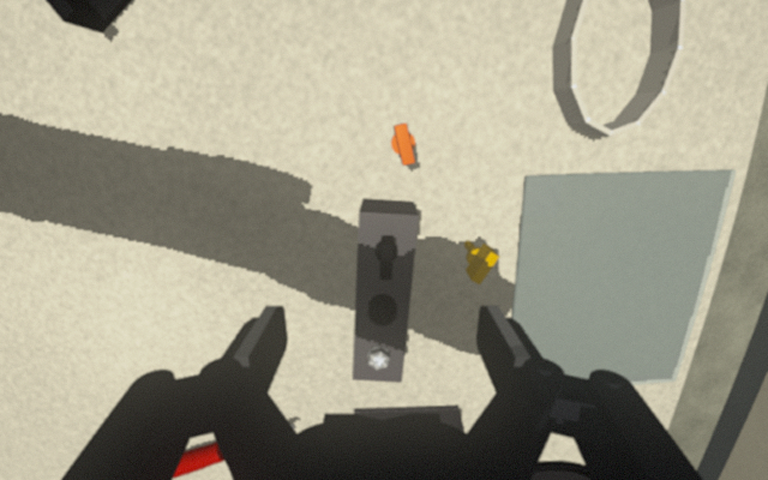

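View pics/i2.png

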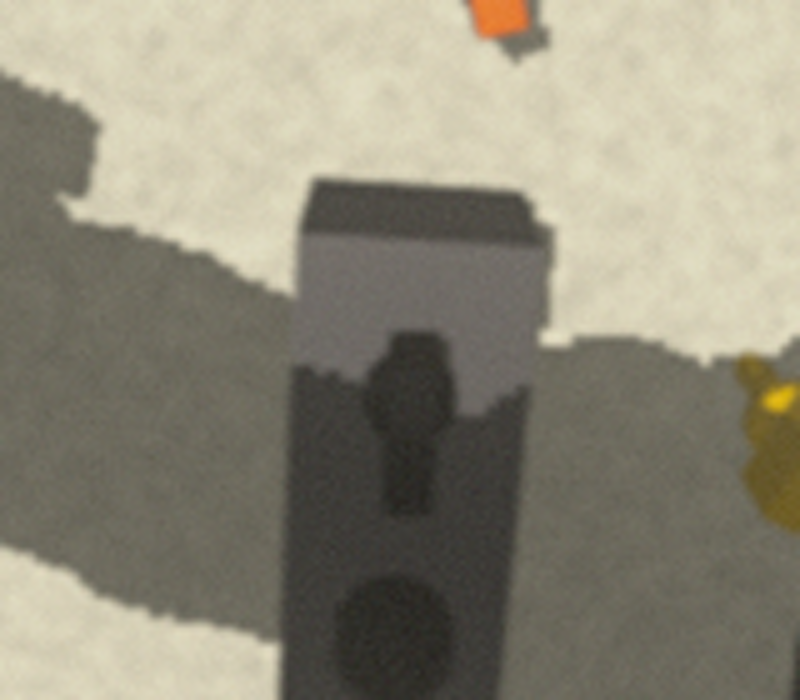

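```bash
cat >> h.py <<'E'
def headmask(c,x,y,z,yaw,shape=(400,640),S=4):
    m=np.zeros((shape[0]*S,shape[1]*S),np.uint8)
    t=np.linspace(0,2*np.pi,40); cy=np.concatenate([np.c_[9*np.cos(t),9*np.sin(t),0*t+h] for h in(0,5)])
    bx=np.array([[a,b,h] for a in(-4.5,4.5) for b in(-14,14) for h in(5,26)],float)
    Rz=R.from_euler("z",yaw).as_matrix()
    for P in(cy,bx):
        q=proj(c,P@Rz.T+[x,y,z]); q=(q+.5)*S-.5
        cv2.fillConvexPoly(m,cv2.convexHull(np.round(q).astype(np.int32)),1)
    return cv2.resize(m.astype(np.float32),(shape[1],shape[0]),interpolation=cv2.INTER_AREA)
E
python3 - <<'E'
from h import *
import pickle; from scipy.optimize import minimize
st,d=pickle.load(open("i.pkl","rb")); c=cam(d,st)
r=ctrl.cut_out("wrist","wing_screw"); print([(q["score"],q["rect"],q["pixels"].sum()) for q in r])
m=r[0]["pixels"].astype(float)
def cost(p):
    h=headmask(c,p[0],p[1],50,np.radians(p[2])); return 1-np.minimum(h,m).sum()/np.maximum(h,m).sum()
best=min((minimize(cost,[x,y,a],method="Nelder-Mead",options=dict(initial_simplex=[[x,y,a],[x+3,y,a],[x,y+3,a],[x,y,a+6]])) for x in(598,602) for y in(-200,-206) for a in(-3,-8)),key=lambda s:s.fun)
print(best.x,best.fun)
x,y,a=best.x; h=headmask(c,x,y,50,np.radians(a))
o=d["img"].copy(); k=(h>.5)!=(cv2.erode((h>.5).astype(np.uint8),np.ones((3,3)))>0); o[k]=[255,0,0]
m2=m>.5;k=m2!=(cv2.erode(m2.astype(np.uint8),np.ones((3,3)))>0); o[k]=[0,255,0]
crop(o,280,170,360,250,7,"pics/i3.png")
np.save("screw.npy",best.x); print(toolrel(ctrl.read_state(),(x,y,59)))
E
```

```text
[(0.98, [313.7, 191.3, 331.2, 235.4], np.int64(485)), (0.56, [388.6, 201.4, 416.1, 233.6], np.int64(640)), (0.56, [326.8, 104.4, 346.2, 136.0], np.int64(484))]
[ 604.39937301 -207.35921761   -3.78542563] 0.07152480097979175
[0.05753471 0.28545491 2.51232472]
```

View pics/i3.png

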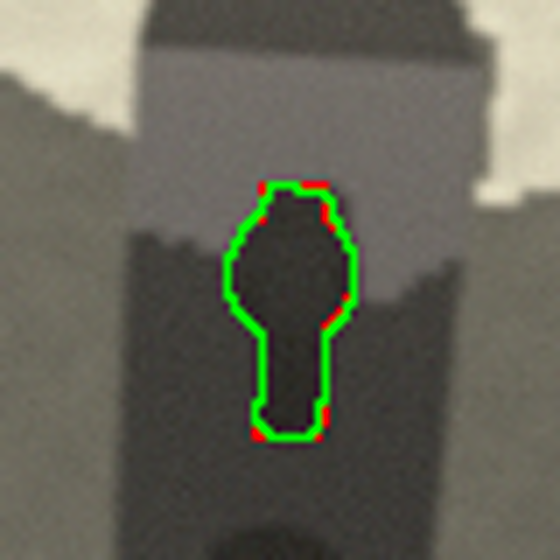

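```bash
python3 -m creep '0.06 0.15 0.3 0 0 1.3 0.5; 0.06 0.285 0.8 0 0 1.3 0.5; 0.06 0.285 1.3 0 0 1.3 0.55; 0.06 0.285 1.6 0 0 1.3 0.55; 0.06 0.285 1.6 0 0 1.3 0.55; 0.06 0.285 1.6 0 0 1.3 0.55'
cat > fit.py <<'E'
from h import *
import sys; from scipy.optimize import minimize
st=ctrl.read_state();d=ctrl.get_image("wrist"); c=cam(d,st)
r=ctrl.cut_out("wrist","wing_screw"); print([(round(q["score"],2),q["rect"]) for q in r])
x0=np.load("screw.npy"); Z=float(sys.argv[2])
u=proj(c,[x0[0],x0[1],Z+20])[0]
q=min(r,key=lambda q:abs(np.mean(np.array(q["rect"])[[0,2]])-u[0])+abs(np.mean(np.array(q["rect"])[[1,3]])-u[1])); m=q["pixels"].astype(float)
def cost(p):
    h=headmask(c,p[0],p[1],Z,np.radians(p[2])); return 1-np.minimum(h,m).sum()/np.maximum(h,m).sum()
x,y,a=x0
best=min((minimize(cost,[x+e,y,a],method="Nelder-Mead",options=dict(initial_simplex=[[x+e,y,a],[x+e+3,y,a],[x+e,y+3,a],[x+e,y,a+6]])) for e in(-1,1)),key=lambda s:s.fun)
print("fit",best.x,best.fun,"tcp",st["eef_pos"],np.degrees(st["tool_rot"]))
x,y,a=best.x; h=headmask(c,x,y,Z,np.radians(a)); o=d["img"].copy()
for mm,col in((h>.5,[255,0,0]),(m>.5,[0,255,0])):
    k=mm!=(cv2.erode(mm.astype(np.uint8),np.ones((3,3)))>0); o[k]=col
l,t,rr,b=[int(v) for v in q["rect"]]
cv2.imwrite(sys.argv[1],o[:,:,::-1]); print("rel",toolrel(st,(x,y,Z+9)))
E
python3 fit.py pics/j1.png 50
```

```text
clock: 11.92
eef_pos: [604.0, -209.6, 94.7]
tool_rot: [-3.14, 0.007, -0.069]
force: [-0.4, -0.5, 0.0]
width: 38.1
[(0.71, [406.6, 210.1, 444.7, 255.8]), (0.67, [320.9, 77.6, 350.9, 125.9])]
fit [ 603.39937301 -207.35921761   -3.78542563] 1.0 tcp [ 603.97321044 -209.59466536   94.71619039] [-179.91700446    0.39516644   -3.97116288]
rel [-0.01202315 -0.05346487  0.8930873 ]
```

View pics/j1.png

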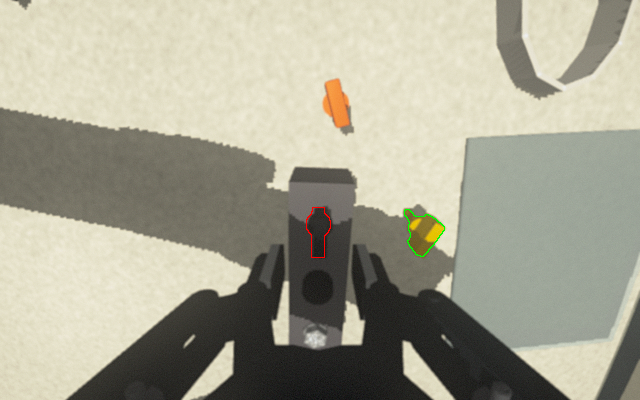

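```bash
python3 - <<'E'
from h import *
st=ctrl.read_state();d=ctrl.get_image("wrist"); c=cam(d,st); o=d["img"].copy()
h=headmask(c,604.4,-207.4,50,np.radians(-3.8))>.5
k=h!=(cv2.erode(h.astype(np.uint8),np.ones((3,3)))>0); o[k]=[255,0,0]
o=cv2.convertScaleAbs(o,alpha=2,beta=-40)
crop(o,275,180,365,280,6,"pics/j2.png")
E
```

```text
(no output)
```

View pics/j2.png

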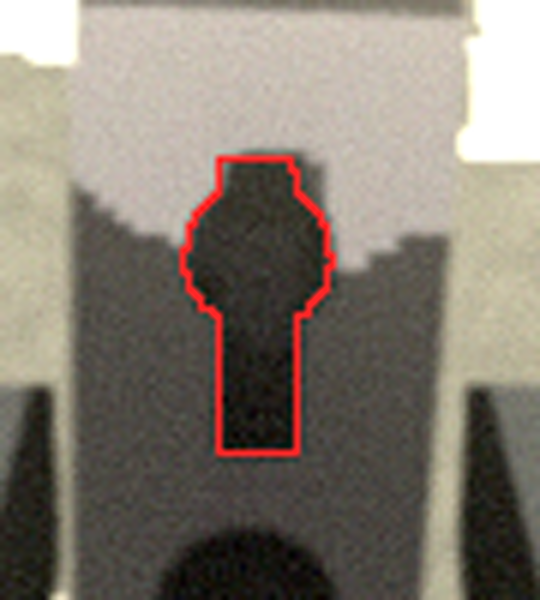

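```bash
python3 -m creep '0.01 -0.055 0.3 0 0 0 0.55; 0.01 -0.055 0.6 0 0 0 0.55; 0.01 -0.055 0.8 0 0 0 0.55; 0.01 -0.055 0.89 0 0 0 0.6; 0.01 -0.055 0.89 0 0 0 0.65; 0.01 -0.055 0.89 0 0 0 0.7'
python3 - <<'E'
from h import *
d=ctrl.get_image("wrist");crop(d["img"],0,0,640,400,1.2,"pics/k1.png")
E
```

```text
clock: 12.57
eef_pos: [604.4, -208.0, 59.5]
tool_rot: [-3.141, 0.006, -0.07]
force: [-0.4, -0.4, -0.5]
width: 25.6
```

View pics/k1.png

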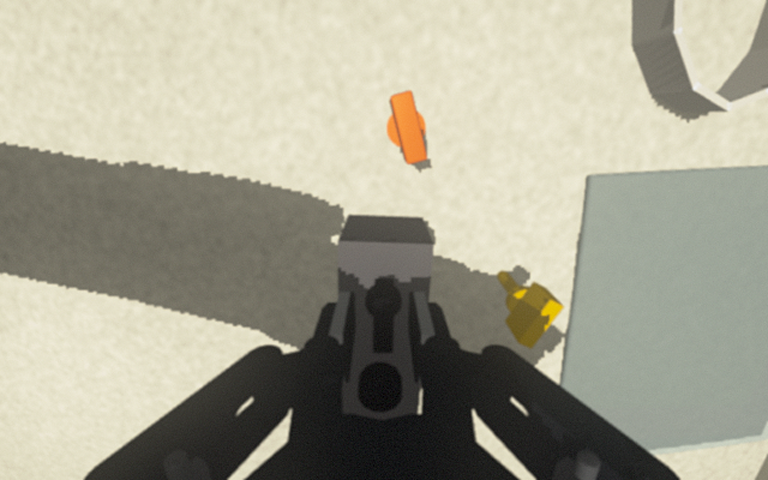

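```bash
python3 -m creep '0 0 0 0 0 0 0.78; 0 0 0 0 0 0 0.84; 0 0 0 0 0 0 0.9; 0 0 0 0 0 0 1; 0 0 0 0 0 0 1; 0 0 0 0 0 0 1'; python3 - <<'E'
from h import *
d=ctrl.get_image("wrist");crop(cv2.convertScaleAbs(d["img"],alpha=2,beta=-20),240,150,400,300,4,"pics/k2.png")
E
```

```text
clock: 13.12
eef_pos: [605.0, -208.1, 60.6]
tool_rot: [-3.141, 0.004, -0.07]
force: [-0.7, -0.2, 4.9]
width: 7.2
```

View pics/k2.png

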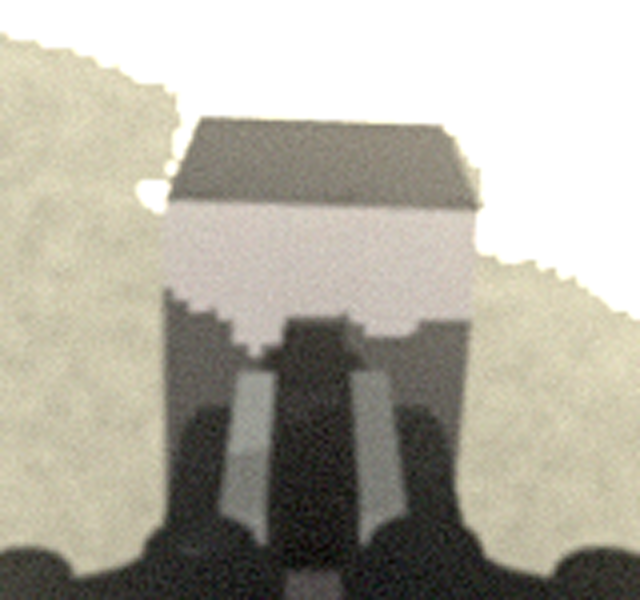

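```bash
python3 -m creep '0 0 -0.05 0 0 0 1; 0 0 -0.15 0 0 0 1; 0 0 -0.4 0 0 0 1; 0 0 -0.8 0 0 0 1; 0 0 -1.3 0 0 0 1; 0 0 -1.9 0 0 0 1; 0 0 -2.4 0 0 0 1; 0 0 -2.6 0 0 0 1; 0 0 -2.6 0 0 0 1'; python3 - <<'E'
from h import *
d=ctrl.get_image("wrist");crop(cv2.convertScaleAbs(d["img"],alpha=2,beta=-20),220,130,420,300,4,"pics/l1.png")
d=ctrl.get_image("scene");crop(cv2.convertScaleAbs(d["img"],alpha=2,beta=-10),180,70,340,240,4,"pics/l2.png")
st=ctrl.read_state();print(st["eef_pos"],st["force"],st["width"])
E
```

```text
clock: 13.92
eef_pos: [606.6, -208.6, 166.6]
tool_rot: [3.141, 0.001, -0.07]
force: [0.5, -0.1, -0.2]
width: 7.0
[ 604.8048644  -207.69884427  163.56197103] [-0.13693713  0.1111069  -1.63943437] 7.1845701266788415
```

View pics/l1.png

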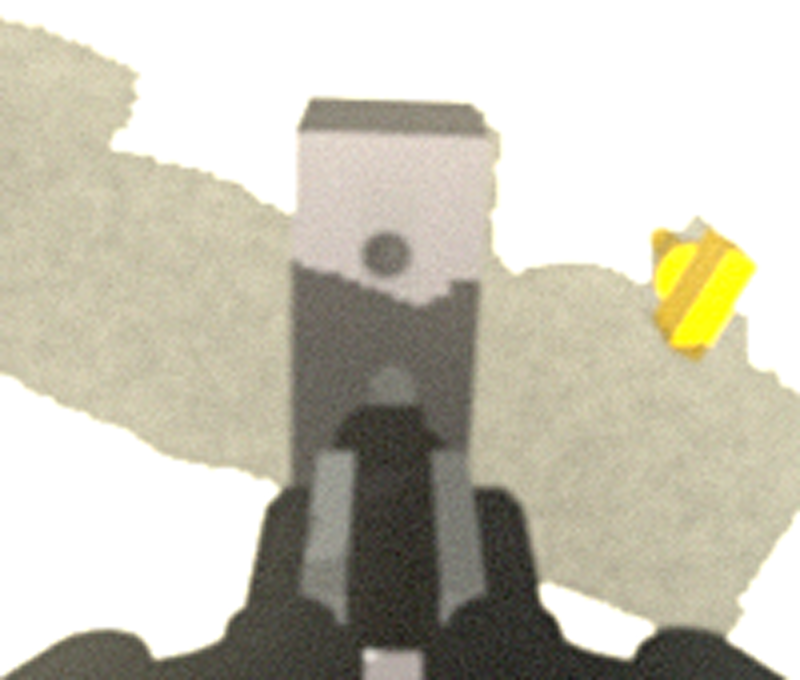

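View pics/l2.png

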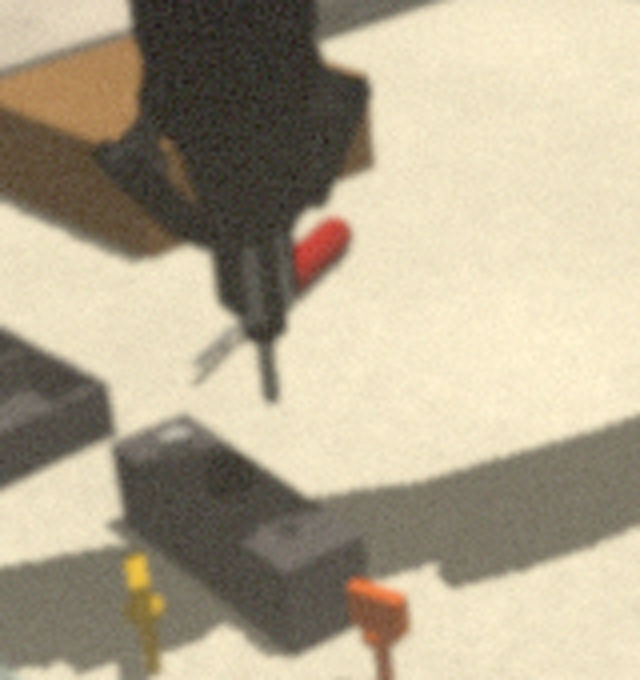

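```bash
python3 - <<'E'
from h import *
import pickle
st=ctrl.read_state();d=ctrl.get_image("wrist"); pickle.dump((st,d),open("l.pkl","wb"))
c=list(cam(d,st)); c[2]=d["tool_from_camera"]
for p in([0,-.6,44],[0,-.6,41],[0,-.6,46],[0,-1.6,44],[1,-.6,44]): print(p,proj(c,p))
crop(cv2.convertScaleAbs(d["img"],alpha=2.5,beta=-100),300,210,340,240,16,"pics/l3.png")
print(st["eef_pos"],np.degrees(st["tool_rot"]))
E
```

```text
[0, -0.6, 44] [[318.52215518 224.76464979]]
[0, -0.6, 41] [[318.53481891 226.48332453]]
[0, -0.6, 46] [[318.51390451 223.64504888]]
[0, -1.6, 44] [[318.52528489 223.49659025]]
[1, -0.6, 44] [[319.90402583 224.76603418]]
[ 604.8048644  -207.69884427  163.56197103] [-179.92917537    0.33872327   -3.98283343]
```

View pics/l3.png

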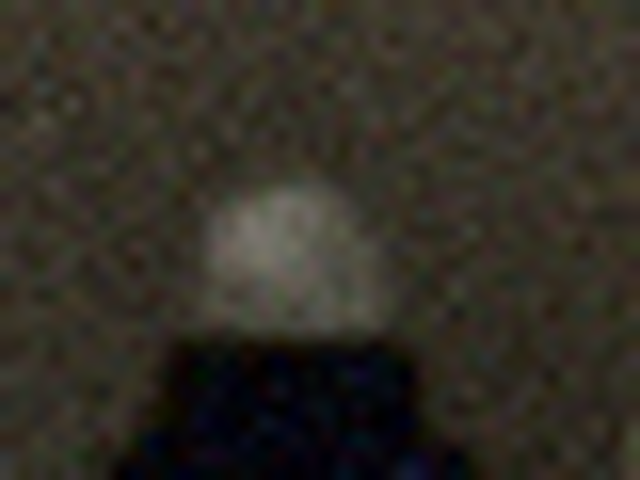

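```bash
python3 - <<'E'
from h import *
st=ctrl.read_state(); print(toolrel(st,(617.2,117.8,160)))
E
python3 -m creep '0.1 -0.4 0 0 0 -6 1; 0.1 -1 0 0 0 -13 1; 0 -1.7 0 0 0 -20 1; 0 -2.4 0 0 0 -27 1; 0 -3.1 0 0 0 -34 1; 0 -3.8 0 0 0 -41 1; 0 -4.5 0 0 0 -48 1; -0.1 -5.2 0 0 0 -55 1; -0.1 -5.8 0 0 0 -62 1; -0.2 -6.3 0 0 0 -68 1'
python3 - <<'E'
from h import *
st=ctrl.read_state(); print(toolrel(st,(617.2,117.8,155)),np.degrees(st["tool_rot"]))
E
```

```text
[-0.24425777 -8.13613848  0.08571004]
clock: 14.9
eef_pos: [614.1, 46.6, 162.6]
tool_rot: [-3.134, 0.001, 1.125]
force: [0.3, 1.0, -0.7]
width: 7.4
[ 1.64040591 -0.69522249  0.19312416] [-1.79558798e+02  6.96362597e-02  6.44575995e+01]
```

```bash
python3 -m creep '0.6 -0.25 0.05 0 0 -6 1; 1.2 -0.5 0.1 -0.3 0 -13 1; 1.55 -0.65 0.15 -0.3 0 -13 1; 1.6 -0.7 0.19 -0.3 0 -13 1; 1.6 -0.7 0.19 -0.3 0 -13 1; 1.6 -0.7 0.19 -0.3 0 -13 1'
cat > look.py <<'E'
from h import *
import sys
st=ctrl.read_state();d=ctrl.get_image("wrist");c=cam(d,st); o=cv2.convertScaleAbs(d["img"],alpha=1.6,beta=-20)
crop(o,250,130,390,260,5,sys.argv[1])
ct=list(c); ct[2]=d["tool_from_camera"]
sx=lambda p:((proj(ct,p)[0]-[250,130]+.5)*5-.5).round()
hx=((proj(c,[617,117.8,48])[0]-[250,130]+.5)*5-.5).round()
print("tip px",sx([-.1,-.5,44]),"hole pred px",hx,st["eef_pos"],np.degrees(st["tool_rot"]),st["force"],st["width"])
M=R.from_euler("xyz",st["tool_rot"]).as_matrix(); print("tip world",st["eef_pos"]+M@[-.1,-.5,44]); print("rel for axis on 617.2,117.6",(M.T@(np.array([617.2,117.6,48])-st["eef_pos"])-[-.1,-.5,0])/40)
E
python3 look.py pics/m1.png
```

```text
clock: 15.4
eef_pos: [617.2, 111.4, 156.0]
tool_rot: [-3.141, 0.003, 1.341]
force: [0.3, -0.5, -0.2]
width: 7.2
tip px [337. 478.] hole pred px [373. 333.] [617.22483676 111.42500172 155.97386182] [-179.93909745    0.18085159   76.80775721] [ 0.34466635 -0.46332628 -0.18419645] 7.2498596290704125
tip world [616.63797927 111.31720751 111.97495299]
rel for axis on 617.2,117.6 [ 0.16117887 -0.02046707  2.6988957 ]
```

View pics/m1.png

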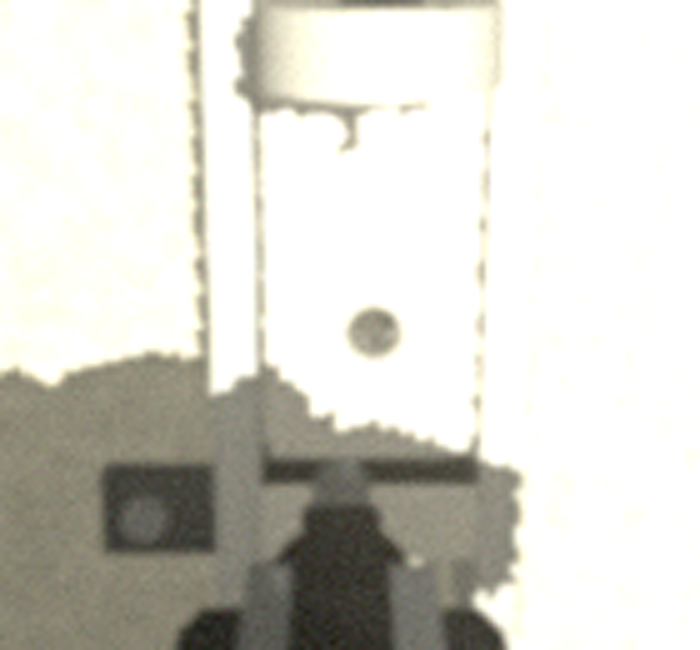

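```bash
python3 -m creep '0.08 -0.01 0.2 0 0 0 1; 0.155 -0.02 0.6 0 0 0 1; 0.155 -0.02 1 0 0 0 1; 0.155 -0.02 1.25 0 0 0 1; 0.155 -0.02 1.35 0 0 0 1; 0.155 -0.02 1.35 0 0 0 1; 0.155 -0.02 1.35 0 0 0 1'
python3 look.py pics/m2.png
```

```text
clock: 16.03
eef_pos: [618.5, 119.4, 102.9]
tool_rot: [3.141, 0.001, 1.343]
force: [0.3, 0.1, 0.0]
width: 7.0
tip px [337. 478.] hole pred px [326. 445.] [618.5115668  119.4191672  102.89222987] [1.79985887e+02 4.05833792e-02 7.69577638e+01] [0.25915018 0.0846033  0.03028096] 6.997104177693302
tip world [618.00542328 119.40177369  58.89218991]
rel for axis on 617.2,117.6 [-0.04823347 -0.00951812  1.37233664]
```

View pics/m2.png

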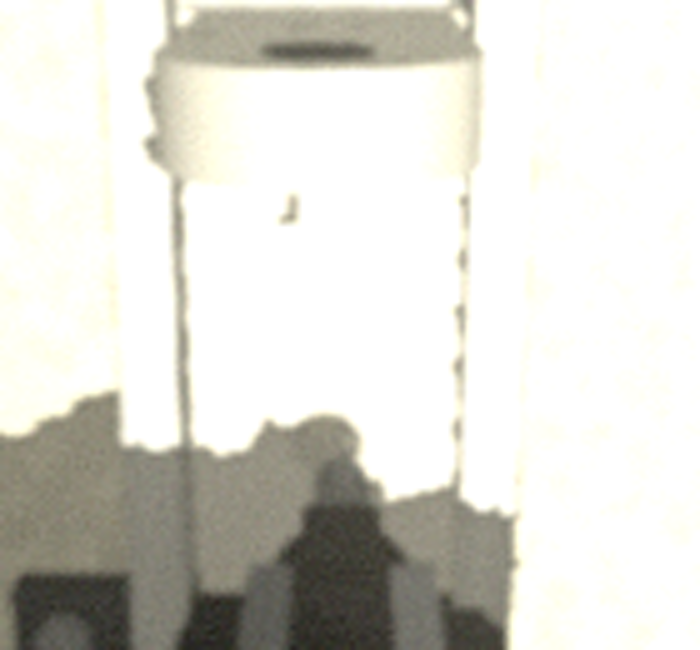

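```bash
python3 -m creep '-0.03 -0.01 0 0 0 0 1; -0.06 -0.01 0 0 0 0 1; -0.06 -0.01 0 0 0 0 1; -0.06 -0.01 0 0 0 0 1'
python3 look.py pics/m3.png
python3 - <<'E'
from h import *
d=ctrl.get_image("wrist"); o=cv2.convertScaleAbs(d["img"],alpha=2.8,beta=-170); crop(o,290,195,350,240,12,"pics/m4.png")
e=ctrl.get_image("scene"); crop(cv2.convertScaleAbs(e["img"],alpha=2.2,beta=-10),310,170,440,300,5,"pics/m5.png")
E
```

```text
clock: 16.42
eef_pos: [617.5, 117.4, 103.2]
tool_rot: [3.141, 0.0, 1.344]
force: [-0.1, -1.0, 0.4]
width: 7.2
tip px [337. 478.] hole pred px [340. 447.] [617.4726631  117.44581841 103.15837921] [1.79968686e+02 2.60768052e-02 7.69931024e+01] [-0.11871336 -1.04561487  0.39558833] 7.227013542064489
tip world [616.98190795 117.43599415  59.15816258]
rel for axis on 617.2,117.6 [0.00534905 0.00423714 1.37895402]
```

View pics/m4.png

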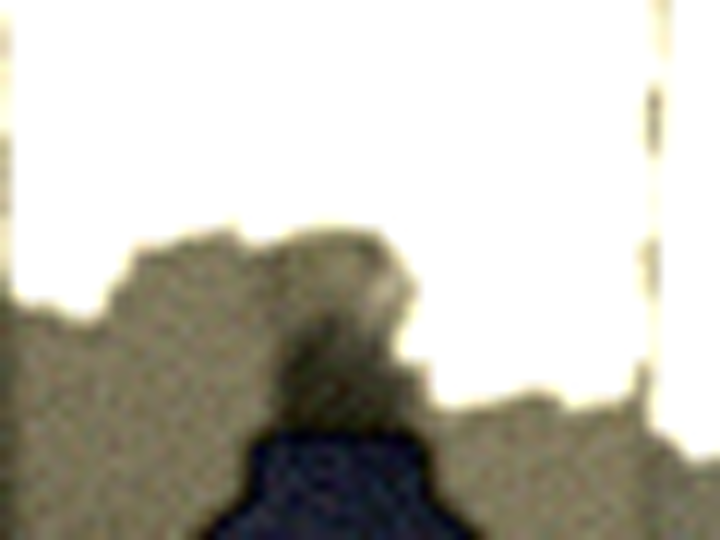

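View pics/m5.png

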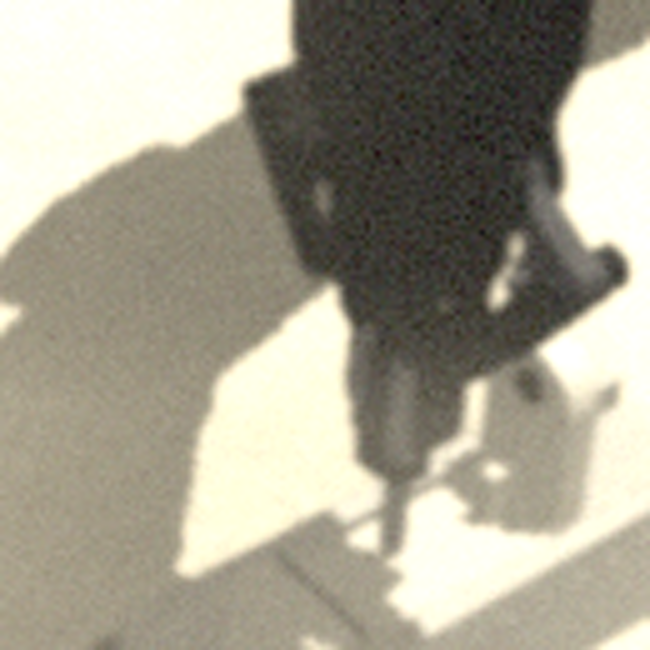

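```bash
python3 -m creep '-0.005 0.004 0.06 0 0 0 1; -0.005 0.004 0.12 0 0 0 1; -0.005 0.004 0.18 0 0 0 1; -0.005 0.004 0.22 0 0 0 1; -0.005 0.004 0.26 0 0 0 1; -0.005 0.004 0.29 0 0 0 1; -0.005 0.004 0.32 0 0 0 1; -0.005 0.004 0.35 0 0 0 1; -0.005 0.004 0.35 0 0 0 1'
```

```text
clock: 17.32
eef_pos: [617.2, 117.4, 88.5]
tool_rot: [-3.141, 0.001, 1.344]
force: [0.1, 0.3, -0.3]
width: 7.5
```

```bash
python3 -m creep '0 0 0.03 0 0 0 1; 0 0 0.06 0 0 0 1; 0 0 0.09 0 0 0 1; 0 0 0.12 0 0 0 1; 0 0 0.12 0 0 0 1'; python3 look.py pics/n1.png
python3 - <<'E'
from h import *
e=ctrl.get_image("scene"); crop(cv2.convertScaleAbs(e["img"],alpha=2.2,beta=-10),310,170,440,300,5,"pics/n2.png")
E
```

```text
clock: 17.73
eef_pos: [617.2, 117.4, 83.7]
tool_rot: [-3.141, 0.001, 1.344]
force: [-0.5, 0.1, -0.1]
width: 7.1
tip px [337. 478.] hole pred px [341. 504.] [617.19905456 117.37759702  83.65215483] [-1.79972773e+02  4.51147774e-02  7.70116165e+01] [-0.50701079  0.09271096 -0.11820206] 7.130753928156643
tip world [616.66121123 117.36347239  39.65248978]
rel for axis on 617.2,117.6 [0.00862495 0.01169692 0.89129981]
```

View pics/n2.png

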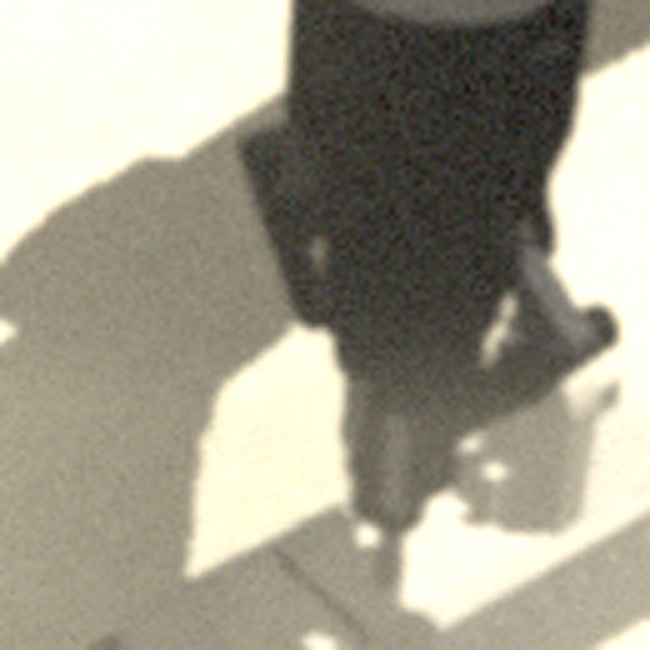

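```bash
python3 -m creep '0 0 0.03 0 0 0 1; 0 0 0.06 0 0 0 1; 0 0 0.09 0 0 0 1; 0 0 0.12 0 0 0 1; 0 0 0.15 0 0 0 1; 0 0 0.18 0 0 0 1; 0 0 0.18 0 0 0 1'
```

```text
clock: 18.42
eef_pos: [617.2, 117.4, 76.4]
tool_rot: [-3.141, 0.001, 1.344]
force: [0.4, -0.2, -0.7]
width: 7.2
```

```bash
python3 -m creep '0 0 0.03 0 0 0 1; 0 0 0.06 0 0 0 1; 0 0 0.09 0 0 0 1; 0 0 0.12 0 0 0 1; 0 0 0.12 0 0 0 1'
```

```text
clock: 18.83
eef_pos: [617.3, 116.9, 71.8]
tool_rot: [-3.141, 0.001, 1.344]
force: [0.6, -1.3, 0.3]
width: 7.1
```

```bash
python3 -m creep '0 0.005 0.03 0 0 0 1; 0 0.01 0.06 0 0 0 1; 0 0.01 0.09 0 0 0 1; 0 0.01 0.12 0 0 0 1; 0 0.01 0.12 0 0 0 1'
```

```text
clock: 19.25
eef_pos: [617.9, 116.9, 66.8]
tool_rot: [3.141, 0.001, 1.344]
force: [0.1, -1.9, -0.4]
width: 7.3
```

```bash
python3 -m creep '0 0 0.02 0 0 0 1; 0 0 0.04 0 0 0 1; 0 0 0.06 0 0 0 1; 0 0 0.08 0 0 0 1; 0 0 0.1 0 0 0 1; 0 0 0.1 0 0 0 1'
```

```text
clock: 19.75
eef_pos: [617.5, 117.1, 62.7]
tool_rot: [-3.141, 0.001, 1.344]
force: [0.7, -3.3, 0.1]
width: 7.3
```

```bash
python3 look.py pics/o1.png
python3 - <<'E'
from h import *
e=ctrl.get_image("scene"); crop(cv2.convertScaleAbs(e["img"],alpha=2.2,beta=-10),340,200,430,290,7,"pics/o2.png")
E
```

```text
tip px [337. 478.] hole pred px [342. 573.] [617.51116988 117.07534182  62.7383244 ] [-1.79968137e+02  5.89777132e-02  7.70054997e+01] [ 0.72105306 -3.34667706  0.0981594 ] 7.326764851511805
tip world [616.9674615  117.05170209  18.73873551]
rel for axis on 617.2,117.6 [0.01391061 0.00217554 0.36845236]
```

View pics/o2.png

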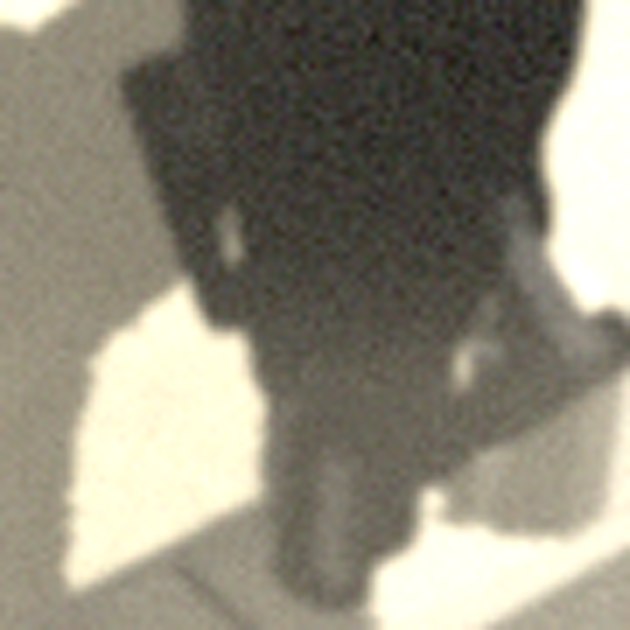

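View pics/o1.png

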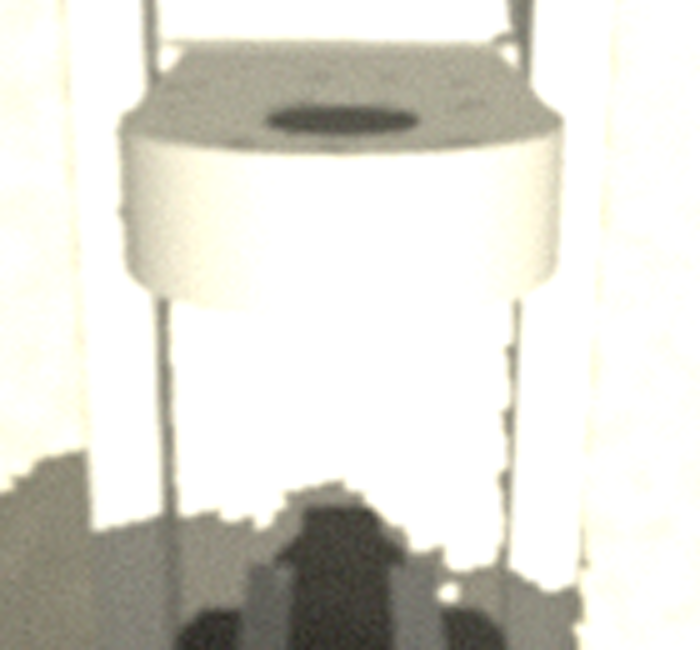

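```bash
python3 -m creep '0 0 0.02 0 0 0 1; 0 0 0.04 0 0 0 1; 0 0 0.06 0 0 0 1; 0 0 0.06 0 0 0 1'
```

```text
clock: 20.18
eef_pos: [617.6, 117.1, 60.5]
tool_rot: [-3.141, 0.001, 1.344]
force: [-0.5, -3.0, 0.4]
width: 7.4
```

```bash
python3 -m creep '0 0 0.015 0 0 0 1; 0 0 0.03 0 0 0 1; 0 0 0.03 0 0 0 1'
```

```text
clock: 20.43
eef_pos: [617.6, 117.1, 59.3]
tool_rot: [-3.141, 0.001, 1.344]
force: [-0.5, -3.0, -0.2]
width: 7.5
```

```bash
python3 -m creep '0 0 0.01 0 0 0 1; 0 0 0.02 0 0 0 1; 0 0 0.02 0 0 0 1'
```

```text
clock: 20.68
eef_pos: [617.7, 117.2, 58.7]
tool_rot: [-3.141, 0.001, 1.344]
force: [-0.3, -2.4, 1.5]
width: 7.2
```

```bash
python3 -m creep '0 0 0.01 0 0 0 1; 0 0 0.02 0 0 0 1; 0 0 0.02 0 0 0 1'
```

```text
clock: 20.93
eef_pos: [617.8, 117.2, 58.6]
tool_rot: [-3.142, 0.001, 1.344]
force: [-2.3, -4.2, 6.4]
width: 7.4
```

```bash
python3 -m creep '0 0 0.01 0 0 0 1; 0 0 0.02 0 0 0 1; 0 0 0.02 0 0 0 1'
```

```text
clock: 21.18
eef_pos: [617.8, 117.2, 58.5]
tool_rot: [3.141, 0.001, 1.344]
force: [-3.0, -2.7, 10.7]
width: 7.1
```

```bash
python3 - <<'E'
from h import *
st=ctrl.read_state();d=ctrl.get_image("wrist");c=cam(d,st); o=cv2.convertScaleAbs(d["img"],alpha=2.2,beta=-70)
M=R.from_euler("xyz",st["tool_rot"]).as_matrix()
crop(o,260,170,380,270,6,"pics/p1.png")
e=ctrl.get_image("scene"); crop(cv2.convertScaleAbs(e["img"],alpha=2.8,beta=-40),340,220,420,300,8,"pics/p2.png")
E
```

```text
(no output)
```

View pics/p2.png

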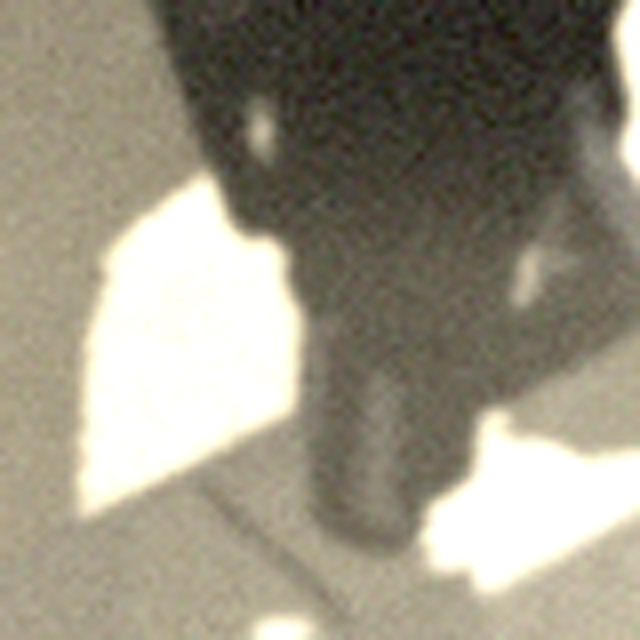

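View pics/p1.png

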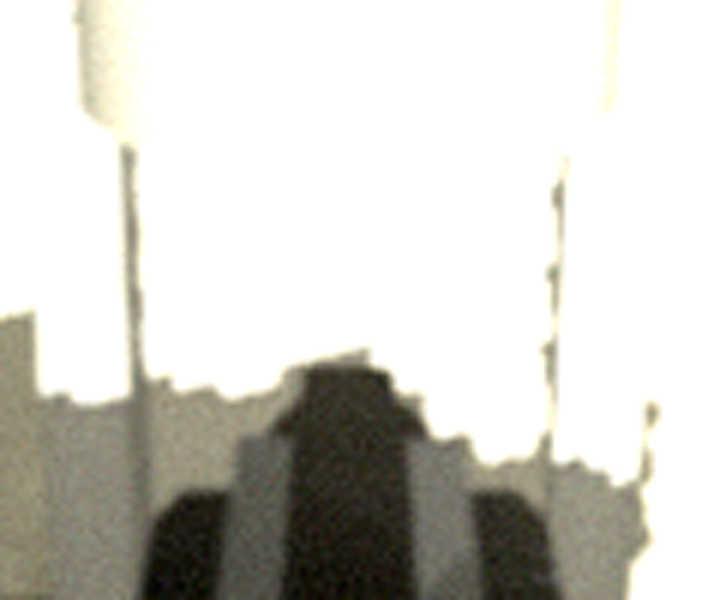

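```bash
python3 -m creep '0 0 0.01 0 0 0 1; 0 0 0.015 0 0 0 1; 0 0 0.015 0 0 0 1'
```

```text
clock: 21.53
eef_pos: [617.8, 117.2, 58.4]
tool_rot: [3.141, 0.001, 1.344]
force: [-4.7, -4.2, 15.5]
width: 7.4
```

Hard stop at the expected height. Next I'll relieve the load, open part way and inspect.

```bash
python3 -m creep '0 0 -0.02 0 0 0 1; 0 0 -0.035 0 0 0 1; 0 0 -0.035 0 0 0 0.85; 0 0 -0.035 0 0 0 0.75; 0 0 -0.035 0 0 0 0.65; 0 0 -0.035 0 0 0 0.6;0 0 -0.035 0 0 0 0.6'; python3 look.py pics/q1.png
```

```text
clock: 22.12
eef_pos: [617.8, 118.0, 57.7]
tool_rot: [-3.141, -0.0, 1.345]
force: [0.1, -0.2, 1.0]
width: 34.4
tip px [337. 478.] hole pred px [334. 592.] [617.78073068 118.02694865  57.70248673] [-1.79986704e+02 -5.39712855e-03  7.70398633e+01] [ 0.10090732 -0.15205896  0.97080723] 34.43729246732421
tip world [617.26201953 118.04796156  13.70259472]
rel for axis on 617.2,117.6 [-0.01118072  0.00080168  0.2425636 ]
```

```bash
python3 -m creep '0 0 -0.2 0 0 0 0.6; 0 0 -0.6 0 0 0 0.6; 0 0 -1.2 0 0 0 0.55; 0 0 -1.8 0 0 0 0.5; 0 0 -2.2 0 0 0 0.5; 0 0 -2.4 0 0 0 0.5; 0 0 -2.4 0 0 0 0.5; 0 0 -2.4 0 0 0 0.5'; python3 - <<'E'
from h import *
from scipy.optimize import minimize
st=ctrl.read_state();d=ctrl.get_image("wrist");c=cam(d,st)
o=cv2.convertScaleAbs(d["img"],alpha=1.8,beta=-40)
r=ctrl.cut_out("wrist","wing_screw"); print([(round(q["score"],2),q["rect"]) for q in r],st["eef_pos"],st["force"],st["width"])
for Z in (48,52):
    h=headmask(c,617.5,117.5,Z,np.radians(77))>.5
    k=h!=(cv2.erode(h.astype(np.uint8),np.ones((3,3)))>0); p=o.copy(); p[k]=[255,0,0]; crop(p,260,130,380,250,5,f"pics/r{Z}.png")
e=ctrl.get_image("scene"); crop(cv2.convertScaleAbs(e["img"],alpha=2.4,beta=-20),330,210,440,310,6,"pics/r2.png")
E
```

```text
clock: 22.83
eef_pos: [617.6, 117.3, 153.9]
tool_rot: [-3.142, 0.001, 1.344]
force: [-0.6, -0.4, -0.6]
width: 42.5
[(0.89, [310.0, 183.6, 325.6, 226.0]), (0.73, [69.8, 230.7, 122.3, 264.0]), (0.67, [28.5, 288.0, 77.5, 321.7])] [617.59541618 117.32946966 153.9236306 ] [-0.56478294 -0.44001061 -0.5907569 ] 42.52978931694264
```

View pics/r48.png

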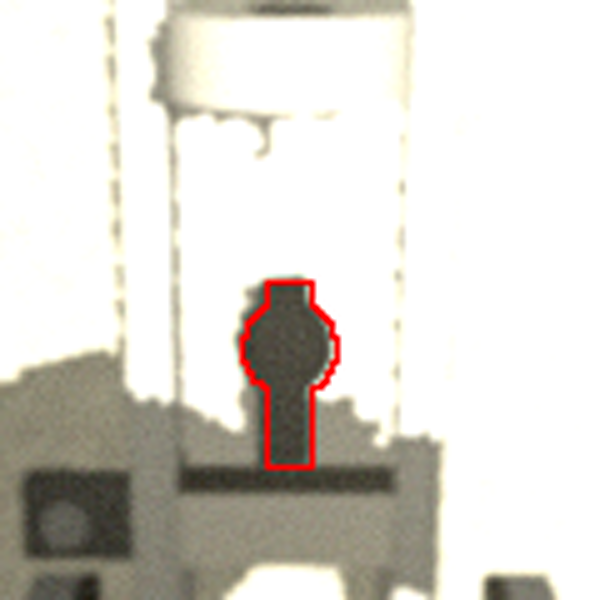

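View pics/r2.png

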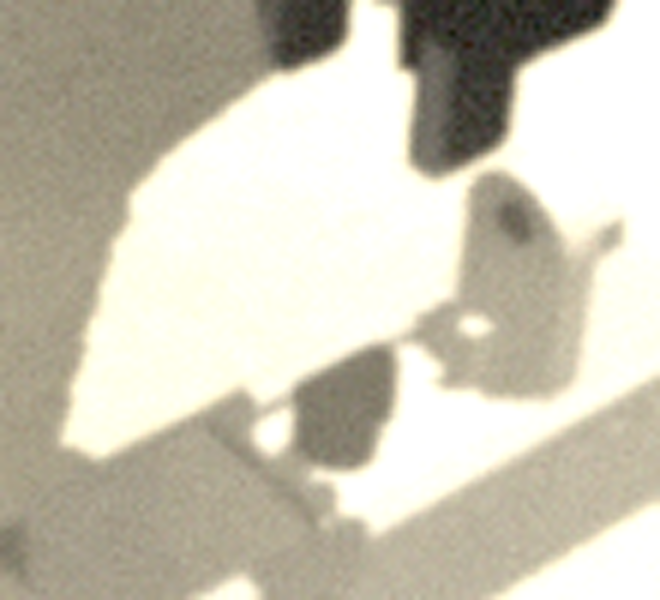

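```bash
python3 - <<'E'
from h import *
from scipy.optimize import minimize
st=ctrl.read_state();d=ctrl.get_image("wrist");c=cam(d,st)
m=ctrl.cut_out("wrist","wing_screw")[0]["pixels"].astype(float)
def cost(p,Z):
    h=headmask(c,p[0],p[1],Z,np.radians(p[2])); return 1-np.minimum(h,m).sum()/np.maximum(h,m).sum()
for Z in(44,46,48,50,52,55):
    b=minimize(cost,[617.2,117.6,77],args=(Z,),method="Nelder-Mead",options=dict(initial_simplex=[[616,117,75],[619,117,75],[616,120,75],[616,117,82]]))
    print(Z,b.x.round(2),round(b.fun,3))
e=ctrl.get_image("scene"); ce=cam(e); r=ctrl.cut_out("scene","wing_screw"); print([(round(q["score"],2),q["rect"]) for q in r])
print("pred scene head rect z48", [ (np.argwhere(headmask(ce,617.2,117.6,Z,np.radians(77))>.5).min(0)[::-1],np.argwhere(headmask(ce,617.2,117.6,Z,np.radians(77))>.5).max(0)[::-1]) for Z in(48,52)])
E
```

```text
44 [618.31 116.06  77.73] 0.062
46 [617.58 116.03  77.45] 0.062
48 [616.92 116.26  77.53] 0.064
50 [616.38 116.51  78.09] 0.07
52 [615.76 116.55  77.72] 0.074
55 [614.93 116.93  78.99] 0.083
[(0.81, [265.6, 214.2, 282.2, 242.8]), (0.71, [212.4, 206.7, 220.0, 237.4]), (0.64, [381.5, 264.7, 395.5, 288.4])]
pred scene head rect z48 [(array([379, 266]), array([397, 288])), (array([379, 265]), array([397, 286]))]
```

The head matches z≈48 in both views. For a direct check I'll touch the wing top with closed fingers, which should meet at about z=74 if flush.

```bash
python3 -m creep '0 0 0.3 0 0 0 1; 0 0 0.8 0 0 0 1; 0 0 1.3 0 0 0 1; 0 0 1.6 0 0 0 1; 0 0 1.75 0 0 0 1; 0 0 1.82 0 0 0 1; 0 0 1.87 0 0 0 1; 0 0 1.87 0 0 0 1'
```

```text
clock: 23.85
eef_pos: [618.1, 117.4, 79.4]
tool_rot: [3.141, 0.0, 1.344]
force: [0.6, -0.6, -0.9]
width: -0.4
```

```bash
python3 -m creep '0 0 0.02 0 0 0 1; 0 0 0.04 0 0 0 1; 0 0 0.05 0 0 0 1; 0 0 0.05 0 0 0 1'
```

```text
clock: 24.18
eef_pos: [618.0, 117.3, 77.5]
tool_rot: [3.141, 0.0, 1.344]
force: [-0.4, -0.3, 0.7]
width: 0.0
```

```bash
python3 -m creep '0 0 0.02 0 0 0 1; 0 0 0.04 0 0 0 1; 0 0 0.04 0 0 0 1'
```

```text
clock: 24.43
eef_pos: [617.7, 117.3, 75.4]
tool_rot: [-3.141, 0.001, 1.344]
force: [0.5, -0.4, -0.2]
width: 0.1
```

```bash
python3 -m creep '0 0 0.015 0 0 0 1; 0 0 0.03 0 0 0 1; 0 0 0.03 0 0 0 1'
```

```text
clock: 24.68
eef_pos: [617.9, 117.3, 74.3]
tool_rot: [3.142, 0.001, 1.344]
force: [1.0, -0.4, -0.1]
width: 0.1
```

```bash
python3 -m creep '0 0 0.01 0 0 0 1; 0 0 0.02 0 0 0 1; 0 0 0.02 0 0 0 1'
```

```text
clock: 24.93
eef_pos: [618.2, 117.5, 74.1]
tool_rot: [3.141, 0.0, 1.344]
force: [-0.9, -0.1, 5.0]
width: 0.2
```

```bash
python3 -m creep '0 0 0.01 0 0 0 1; 0 0 0.02 0 0 0 1; 0 0 0.02 0 0 0 1'
python3 -m creep '0 0 -0.1 0 0 0 1; 0 0 -0.5 0 0 0 1; 0 0 -1.2 0 0 0 1; 0 0 -2 0 0 0 1; 0 0 -2.6 0 0 0 1; 0 0 -2.8 0 0 0 0.6; 0 0 -2.8 0 0 0 0.5; 0 0 -2.8 0 0 0 0.5'
python3 - <<'E'
from h import *
d=ctrl.get_image("wrist"); crop(cv2.convertScaleAbs(d["img"],alpha=1.4,beta=-20),0,0,640,400,1.2,"pics/s1.png")
e=ctrl.get_image("scene"); crop(cv2.convertScaleAbs(e["img"],alpha=2.2,beta=-20),200,160,460,340,3,"pics/s2.png")
E
```

```text
clock: 25.18
eef_pos: [618.3, 117.6, 74.0]
tool_rot: [3.14, -0.0, 1.344]
force: [-1.9, -0.7, 9.2]
width: -0.2
clock: 25.85
eef_pos: [617.3, 117.2, 184.1]
tool_rot: [-3.141, 0.001, 1.344]
force: [-0.2, 0.2, -0.4]
width: 35.7
```

View pics/s1.png

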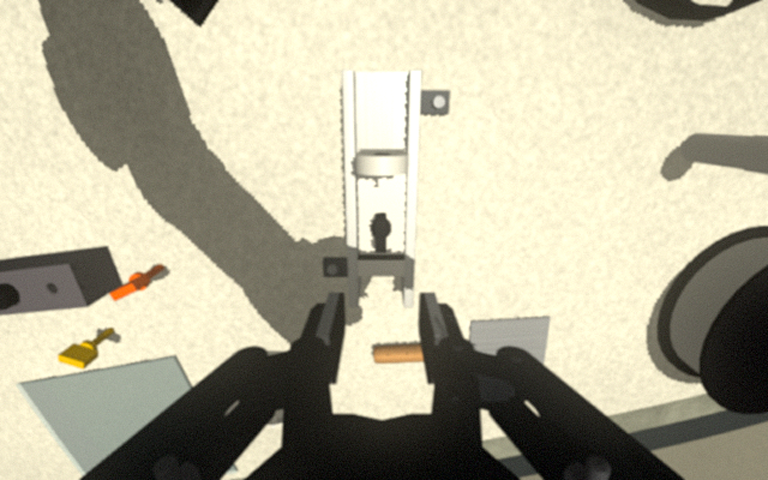

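View pics/s2.png

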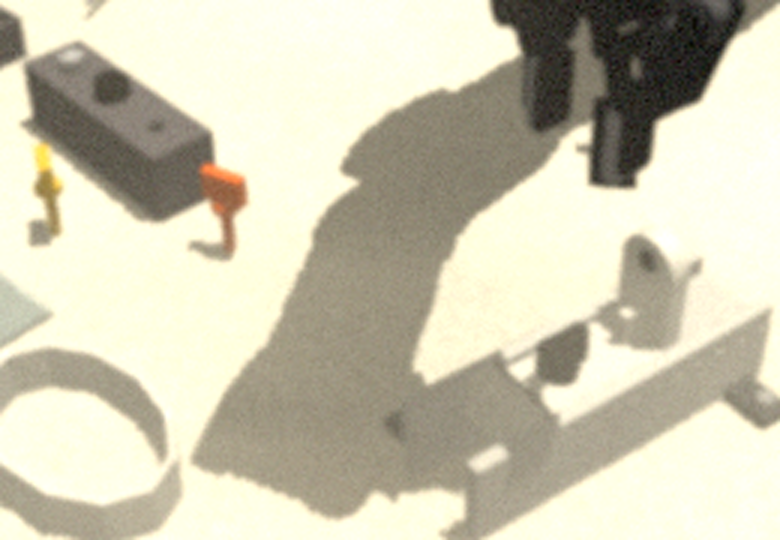

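The scene view shows the screw head seated on the bracket at (562,352), with the bracket nose against the stop. The knob (112,85) and hex (72,55) screws still stand in the rack, and the gripper is clear.

```bash
python3 -c "
from cell import ctrl
print(ctrl.finish_job())"
```

```text
the job is handed in; nothing more can be done
None
```

The bracket is against the end stop and the wing screw is through both holes with its head flush on the bracket. I let go of it and handed the job in at about 26 s of the 64 s allowed.

- **Bracket:** I pushed it along the rail with the closed fingertips. It stopped against the end stop at about 5 N, and the hole showed dark all the way through.
- **Screw:** I took the black wing screw from the rack, lowered it in and pressed until it met a hard stop. The force there peaked at 15.5 N, and I then released it.
- **Flush check:** The closed fingertips met the wing's top at z = 74.1 mm; 74 is expected if flush. A press to about 9 N moved it no further. The camera fits also agree with the head at bracket height, within about 2 mm.
- **Other parts:** In the last pictures the knob and hex screws stand in the rack. The orange and yellow look-alikes were not touched.

Two readings did not match what I expected:
- **Roller resistance:** the 3 to 15 N never showed in the vertical force readings, which were taken at rest at the end of each move. Only about 3 N sideways appeared, so the rollers' hold on the screw was not measured.
- **Finger opening:** the width read about 7 mm on the 9 mm wing, though the hold was firm.

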